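# Nest the mixing pots and lock them under the sliding hood

### The arm

A 7-joint arm with a two-finger parallel gripper is mounted at the origin on the work surface; the furniture and walls round the work are solid. World frame = base frame: x ahead of the robot, y to its left, z up, the work surface at z = 0. Lengths are in m, angles in rad, forces in N, time in s.
With the tool pointing down it reaches from about 0.4 to 0.85 m from the base axis. Payload 4.5 kg.
Tool frame: the origin (TCP) lies at the very end of the fingers, on their centre line; the grasp point (between the pads) lies 19 mm behind it (r.grip_point_offset is the distance from the TCP to the grasp point, in m); z points along the fingers, y is the line along which they close (so a half turn about z gives the same grasp; the last joint's range is limited). The gripper opens to 88 mm and grips with 3 to 60 N. Pads are 18 mm wide; open, the fingers measure 123 mm over their backs; the gripper's body (75 mm by 187 mm) begins 45 mm behind the grasp point.
Start: joints at [-1.095, 0.689, -0.195, 1.565, 0.157, 0.902, -0.215], TCP at [0.267, 0.565, 0.239] pointing down, gripper open.
Joint ranges: [-3.01, 3.01], [-0.46, 2.08], [-1.47, 1.51], [0.13, 2.56], [-1, 4.14], [0.04, 2.09], [-2.66, 2.66]. Speed limits (rad/s): [2.57, 2.57, 3.14, 3.14, 3.14, 3.14, 3.14].

### API

Orientations are given as a unit quaternion [x, y, z, w].
In Python, from plant import r gives the robot as it stands.
- The arm moves only by the tool carry_out, never from a script. Its argument "rows" is a list of rows, each a list of 3 entries, a list of its own where there are three numbers: the shift along the tool's x, y, z in cm, then the turn, a rotation vector about the tool's x, y, z in degrees, then the closure, from 0 (fully open) to 1 (shut). A call has 1 to 12 rows; each row is the pose to reach, as a shift and turn from the pose commanded when the call began, along the tool's axes at that moment; what a row does not reach only later rows make up. A row lasts 1/10 s, in which the tool goes at most 50 mm and 8.59 degrees, less where a joint would pass 70% of its speed; a pose out of reach is approached as far as the arm can. A call with a gripper value outside its range is refused whole. The fingers move at their own pace and stop on an object; "newtons" is the grip in N (left out, the last holds). Time passes only in rows, so rows that repeat a pose let the fingers close. It gives the time, the measured TCP pose, the force, the opening and the grip force at its end, in the units of the state.
- r.get_state(): the state, without advancing time (a new reading comes with each control period).
- r.snapshot(name): name is "side" or "top"; returns a dict with "image" (384x512x3 uint8, red, green, blue), "fx", "fy", "cx", "cy" (pixels), "pose" (4x4, takes a point from camera to world coordinates). Camera axes: x right, y up, looking along -z (the intrinsics and any distortion apply to the point x, -y, -z); pixel columns grow to the right and rows downward; lengths in m; the calibration is good to about 2 mm. A picture is of the moment at which its call begins. There is no depth.
- r.finish_job(): hands the job in; it is judged then, once.
The state is a dict: "clock": time; "q": joint angles; "qd": joint speeds; "joint_torque": joint torques, N m; "tool_pos": TCP position; "eef_rot": TCP orientation; "contact_force": force on the tool from outside, world axes, zero at the start; "moment": the same for the moment, N m; "opening": opening from 0.0 (shut) to 1.0 (fully open); "finger_force": force on a finger pad.
Only numpy, scipy, OpenCV 4.12 (cv2) and the standard library are available. Lean on these libraries where they do the work, as an engineer would, in place of code of your own. Each camera call takes 0.05 s, during which the arm holds its last target. There are 200 camera calls.

### The job

Put the loose steel mixing pots (three or four are out) away in the pot stand. Press the release button on its hood so that the T-handle pops up, turn the handle a quarter turn clockwise and slide the hood fully open; nest all the pots upright inside one another on the round mat, the widest outermost. Then slide the hood fully shut over them, turn the handle back and push it down until it stays in, flush; leave the other things on the bench where they are.

Things in the scene. Friction and masses are not known exactly. Their poses are not given: they have to be found in the camera images.
- mat (a point): centre of the top face of the round black rubber mat (100 mm across) on the stand, 14 mm above the bench: the pots go here. Axes as the stand's: x away from the robot, y along the rails towards the stand's other end, z up. A steel keeper post (14x10 mm, top 120 mm above the bench) stands 37 mm to +x and 73 mm to +y of it; a low end lip (28 mm above the bench) is 70 mm to -y of it.
- stand (a point): middle of the fixed grey pot stand, on the bench level: base 146 mm (x) by 360 mm (y), 12 mm thick, with rails up to 22 mm above the bench along both long sides. The mat centre lies 105 mm to -y of it. Axes as for the mat.
- hood_top (a point): middle of the hood's roof top, 124 mm above the bench; moves with the hood. The grey hood is a tunnel 124 mm wide (x; 116 mm inside) and 167 mm long (y), open below and at its -y end, 106 mm clear above the mat. Shut, it spans from 62 mm to -y to 105 mm to +y of the mat centre; it opens to +y by 170 mm.
- button_top (a point): centre of the top face of the round black release button (24 mm across) on the hood's roof, directly above the mat centre when the hood is shut; it stands 14 mm above the roof and travels 9 mm straight down. It moves with the hood. z is up.
- handle_bar (a point): centre of the T-handle's aluminium grip bar: 64 mm long (y), 18 wide (x), 16 high (z up); moves with hood and handle; 60 mm to +y of the button. Pushed in, it is sunk in a dark bezel (60x80 mm, 14 mm high on the roof), its top 2 mm proud: too low to grip. Popped up, it is 28 mm higher, its underside 14 mm above the bezel, and can be gripped across its 18 mm.
- release_button (a joint): travel of the release button, 0 = up, 0.009 m = fully down; springs back. About 2 to 4 N press it; once 4 mm or more down, the sprung handle jumps up.
- t_handle (a joint): height of the T-handle, 0 = pushed in (latched, flush; it may rest at 1 mm), 0.028 m = popped up. A spring (2 to 4 N) pushes it up; pushed fully down with about 6 to 8 N, it clicks into a catch and stays in. Can be pushed in only when turned back (within about 0.1 rad of 0).
- spindle (a joint): turn of the T-handle, 0 = locked (bar along the rails), 1.57 rad = a quarter turn clockwise seen from above (bar across the rails). Turns only when popped up, stays where it is left (light friction). It latches the hood while under about 0.9 rad.
- hood (a joint): slide of the hood along the stand's +y, 0 = fully shut, 0.17 m = fully open. About 2 N of friction. Moves only with the handle turned to about 1 rad or more; the handle can be turned back to 0 only with the hood fully shut.
- pot_1_mid (a point): the widest and lowest of the open round steel pots: 70 mm outside diameter at the rim (2 mm less at the foot), 38 mm high, wall 2.5 mm, bottom 3 mm thick. The point is at its centre, on its axis half-way up (19 mm above its underside); z is up along its axis when it stands upright. May be absent (None).
- pot_2_mid (a point): the second widest of the open round steel pots: 57 mm outside diameter at the rim (2 mm less at the foot), 51 mm high, wall 2.5 mm, bottom 3 mm thick. The point is at its centre, on its axis half-way up (25.5 mm above its underside); z is up along its axis when it stands upright. May be absent (None).
- pot_3_mid (a point): the third widest of the open round steel pots: 45 mm outside diameter at the rim (2 mm less at the foot), 64 mm high, wall 2.5 mm, bottom 3 mm thick. The point is at its centre, on its axis half-way up (32 mm above its underside); z is up along its axis when it stands upright. May be absent (None).
- pot_4_mid (a point): the narrowest and tallest of the open round steel pots: 34 mm outside diameter at the rim (2 mm less at the foot), 77 mm high, wall 2.5 mm, bottom 3 mm thick. The point is at its centre, on its axis half-way up (38.5 mm above its underside); z is up along its axis when it stands upright. May be absent (None).
- sanding_block: black rubber sanding block, 66x122x35 mm, lying on the bench; leave it alone. Origin under its centre.
- marker_pen: marker pen, 17x135x16 mm, lying on the bench; leave it alone. Origin under its centre.
- packing_block: wooden block, 50x110x38 mm; leave it alone. Origin under its centre.
- caliper: vernier caliper, 77x228x7 mm; leave it alone. Origin under its centre.
Mind the look-alikes: they are no part of the job. Leave any orange or turquoise look-alike of the part that bears pot_2_mid alone.

How it is judged:
On the way, in this order (a step that is already met when the one before it is completed fails the run):
1. the T-handle has popped up (value of joint t_handle above 0.02 m), for 0.2 s.
2. the T-handle is turned about a quarter turn clockwise (value of joint spindle above 1.2 rad), for 0.2 s.
3. the hood is slid open (value of joint hood above 0.155 m), for 0.2 s.
4. with the hood open, all pots present stand nested on the mat, released (horizontal distance between each of pot_1_mid, pot_2_mid, pot_3_mid, pot_4_mid and mat below 0.03 m and angle between each of pot_1_mid, pot_2_mid, pot_3_mid, pot_4_mid's own z axis and vertical below 0.12 rad and z of pot_1_mid in the frame of mat between 0.013 and 0.022 m and z of pot_2_mid in the frame of mat between 0.0195 and 0.0315 m and z of pot_3_mid in the frame of mat between 0.026 and 0.041 m and z of pot_4_mid in the frame of mat between 0.0325 and 0.0505 m and horizontal distance between pot_1_mid and pot_2_mid below 0.008 m and horizontal distance between pot_1_mid and pot_3_mid below 0.014 m and horizontal distance between pot_1_mid and pot_4_mid below 0.0195 m and horizontal distance between pot_2_mid and pot_3_mid below 0.0075 m and horizontal distance between pot_2_mid and pot_4_mid below 0.013 m and horizontal distance between pot_3_mid and pot_4_mid below 0.007 m and value of joint hood above 0.13 m and contact force between each of pot_1, pot_2, pot_3, pot_4 and the fingers below 0.1 N), for 0.3 s.
5. the hood is slid shut (value of joint hood below 0.006 m), for 0.2 s.
6. the T-handle is turned back (value of joint spindle below 0.2 rad), for 0.2 s.
At the end, for the whole second after the job is handed in: All pots present nested upright and at rest (tilt under 0.12 rad; axes within 30 mm of the mat centre and within their play plus about 4 mm of each other; each down on the mat or in the larger pot); hood shut to 6 mm, handle turned back to 0.15 rad and pushed in to 3 mm (horizontal distance between each of pot_1_mid, pot_2_mid, pot_3_mid, pot_4_mid and mat below 0.03 m and angle between each of pot_1_mid, pot_2_mid, pot_3_mid, pot_4_mid's own z axis and vertical below 0.12 rad and z of pot_1_mid in the frame of mat between 0.013 and 0.022 m and z of pot_2_mid in the frame of mat between 0.0195 and 0.0315 m and z of pot_3_mid in the frame of mat between 0.026 and 0.041 m and z of pot_4_mid in the frame of mat between 0.0325 and 0.0505 m and horizontal distance between pot_1_mid and pot_2_mid below 0.008 m and horizontal distance between pot_1_mid and pot_3_mid below 0.014 m and horizontal distance between pot_1_mid and pot_4_mid below 0.0195 m and horizontal distance between pot_2_mid and pot_3_mid below 0.0075 m and horizontal distance between pot_2_mid and pot_4_mid below 0.013 m and horizontal distance between pot_3_mid and pot_4_mid below 0.007 m and value of joint hood below 0.006 m and value of joint spindle below 0.15 rad and value of joint t_handle below 0.003 m and linear speed of each of pot_1, pot_2, pot_3, pot_4 below 0.02 m/s); the robot touches nothing.
It fails at once if a bystander (sanding block) is moved by more than 30 mm (distance of sanding_block from where it was at the start of the episode above 0.03 m).
It fails at once if a bystander (marker pen) is moved by more than 30 mm (distance of marker_pen from where it was at the start of the episode above 0.03 m).
It fails at once if a bystander (packing block) is moved by more than 30 mm (distance of packing_block from where it was at the start of the episode above 0.03 m).
It fails at once if a bystander (caliper) is moved by more than 30 mm (distance of caliper from where it was at the start of the episode above 0.03 m).
Of pot_1, pot_2, pot_3, pot_4 only 3 to 4 are there at a start; the rules pass over those that are not, and their reading is None.
At some moment in a run one of pot_1, pot_2 may be knocked a few centimetres aside while the robot is not near it.
It also fails if it takes over 200 s, if anything falls off the work surface, if the arm or the gripper's body presses on something with over 40 N, if the wrist force passes 120 N, or if a joint passes its speed limit or range.

## Working session

There is one attempt and no reset: what is moved stays moved. The work goes in short steps, Python scripts to look and compute and a tool call to move; the robot and the scene stay as the last step left them, time stands still between calls to the robot, and variables do not carry over. Pictures are saved under pics/ and viewed, at most 14 in all, crops included, and the job is handed in when it is done.

Besides the shell and the picture viewer there is one more tool, called after "Call:" as name(argument=value, ...) on one line, values as JSON. carry_out: Moves the arm, as the interface text tells. Its arguments: {"type":"object","properties":{"rows":{"type":"array"},"newtons":{"type":"number"}},"required":["rows"]}

```bash
ls; mkdir -p pics
python3 - <<'E'
from plant import r
import cv2,numpy as np
for n in("top","side"):
    s=r.snapshot(n); cv2.imwrite(f"pics/{n}0.png",cv2.resize(s["image"][:,:,::-1],None,fx=1.5,fy=1.5,interpolation=cv2.INTER_CUBIC))
    print(n,{k:v for k,v in s.items() if k!="image"})
print(r.get_state())
E
```

```text
pics
top {'fx': 446.4481182276856, 'fy': 446.4481182276856, 'cx': 251.75205176914352, 'cy': 188.08415968246644, 'pose': array([[-0.00227625,  0.99680876, -0.07979418,  0.34887117],
       [-0.9995939 , -0.00453467, -0.02813324,  0.01295018],
       [-0.0284053 ,  0.07969774,  0.99641428,  1.42694458],
       [ 0.        ,  0.        ,  0.        ,  1.        ]])}
side {'fx': 382.5536756726733, 'fy': 382.5536756726733, 'cx': 256.8491940952995, 'cy': 187.4012618176376, 'pose': array([[-0.30164811, -0.68418251,  0.66400505,  1.25713357],
       [ 0.95329491, -0.22768802,  0.19846151,  0.25482559],
       [ 0.0154021 ,  0.69285818,  0.72090937,  0.98362854],
       [ 0.        ,  0.        ,  0.        ,  1.        ]])}
{'clock': 0.1, 'q': array([-1.0951945 ,  0.68988041, -0.19452481,  1.56624412,  0.15731316,
        0.90247166, -0.21509735]), 'qd': array([-0.00028971, -0.000813  , -0.00058607, -0.00325268,  0.00127999,
        0.00162574, -0.00090316]), 'joint_torque': array([-3.36165373e-03, -5.28491306e+01, -1.27145179e+00, -1.53835595e+01,
       -5.25274838e-02,  1.97634712e-03,  4.05904234e-05]), 'tool_pos': array([0.26702976, 0.56446441, 0.23800155]), 'eef_rot': array([ 2.19064138e-01,  9.75710128e-01, -7.97281671e-04, -1.15856775e-04]), 'contact_force': array([ 0.41283735,  0.38062673, -0.25192633]), 'moment': array([-0.00652006,  0.00196049,  0.00625152]), 'finger_force': 0.0, 'opening': 1.0034224165530528}
```

View pics/top0.png

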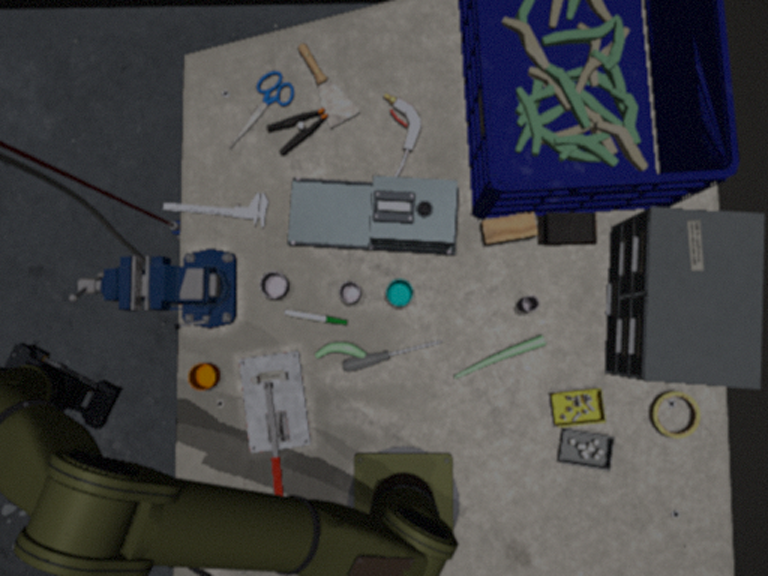

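View pics/side0.png

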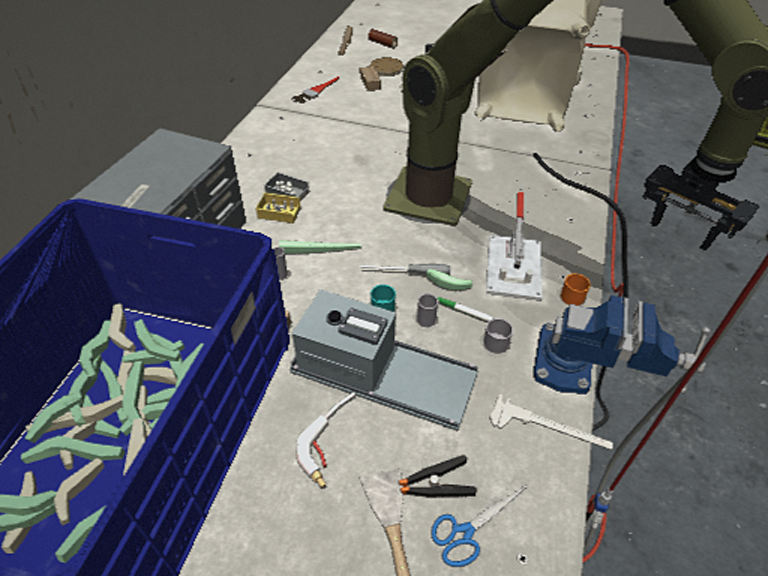

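```bash
cat > h.py <<'E'
import numpy as np,cv2
from plant import r
from scipy.spatial.transform import Rotation as R
def w(s,u,v,z):
    "pixel (original scale) -> world at height z"
    T=s["pose"]; d=T[:3,:3]@np.array([(u-s["cx"])/s["fx"],-(v-s["cy"])/s["fy"],-1])
    return T[:3,3]+d*(z-T[2,3])/d[2]
def px(s,p):
    T=s["pose"]; c=T[:3,:3].T@(np.asarray(p)-T[:3,3]); return np.array([s["cx"]+s["fx"]*c[0]/-c[2], s["cy"]-s["fy"]*c[1]/-c[2]])
def crop(name,s,u0,u1,v0,v1,k):
    cv2.imwrite(f"pics/{name}.png",cv2.resize(np.ascontiguousarray(s["image"][v0:v1,u0:u1,::-1]),None,fx=k,fy=k,interpolation=cv2.INTER_CUBIC))
def delta(p,yaw=None):
    "shift in tool axes, cm, from current measured pose to p; and turn (deg) about tool z to bring the closing line to world yaw, tool down"
    st=r.get_state(); Q=R.from_quat(st["eef_rot"]); print("tcp",st["tool_pos"].round(4),"clock",st["clock"])
    print("shift cm",(Q.inv().apply(np.asarray(p)-st["tool_pos"])*100).round(2))
    if yaw is not None:
        y=Q.as_matrix()[:,1]; a=np.arctan2(y[1],y[0]); d=(yaw-a+np.pi/2)%np.pi-np.pi/2
        print("now closing dir deg",np.degrees(a).round(2),"turn about tool z deg",np.degrees(-d).round(2), "tilt",(Q.as_matrix()[:,2]).round(4), "q7",st["q"][6].round(2))
E
python3 - <<'E'
from h import *
s=r.snapshot("top"); crop("t1",s,175,375,110,220,4)
s=r.snapshot("side"); crop("s1",s,170,370,160,290,4)
E
```

```text
(no output)
```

View pics/t1.png

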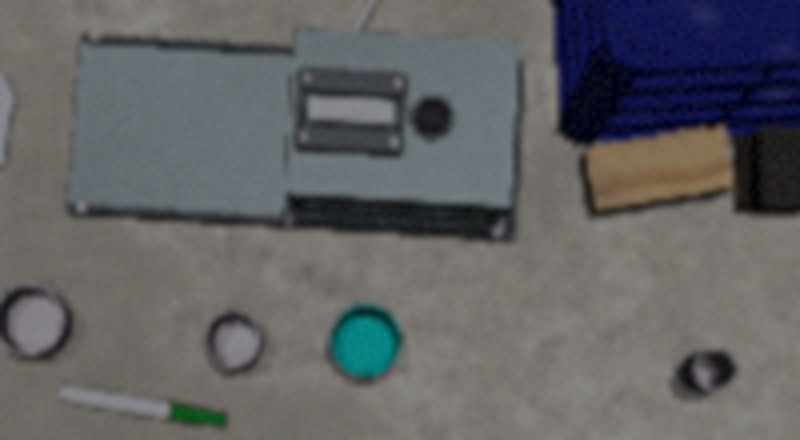

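View pics/s1.png

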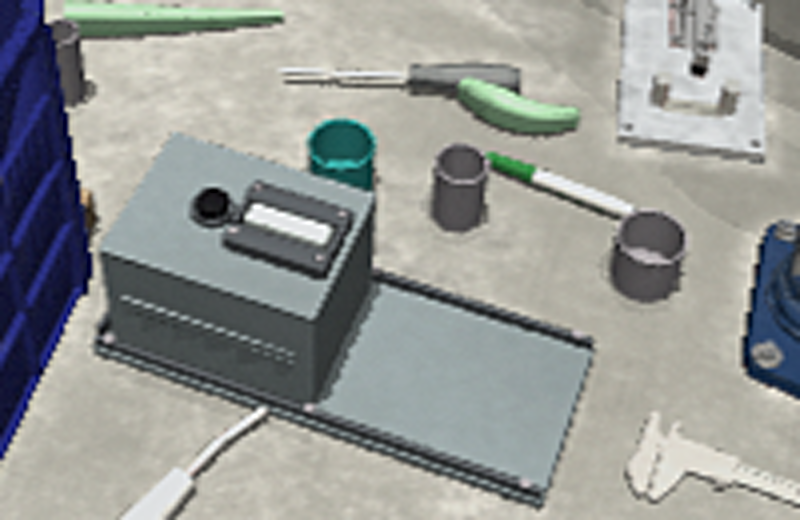

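Run:
```python
from h import *
s=r.snapshot("top")
f=lambda X,Y,z:w(s,175+X/4-.375,110+Y/4-.375,z).round(4)
b=f(432,116,.138);h=f(348,109,.140)
print("button",b,"handle",h,np.linalg.norm((h-b)[:2]))
c=[f(*p,.124) for p in((295,30),(522,38),(515,208),(288,196))];print("roof",c,np.mean(c,0))
e=[f(*p,.022) for p in((80,40),(70,213),(513,238))];print("base",e)
print("yaw",[np.degrees(np.arctan2(-(a-d)[0],(a-d)[1])) for a,d in((c[0],c[1]),(c[3],c[2]),(e[1],e[2]))])
print("p2",f(35,322,.051),"dia",f(0,322,.051)-f(71,322,.051))
print("p3",f(236,342,.064),f(207,342,.064)-f(264,342,.064))
print("p4 rim",f(712,368,.077),"turq",f(366,343,.051), "pen",f(60,392,.01),f(226,420,.01))
print("bin/block",f(585,210,.038),f(590,140,.038),f(565,130,.1))
t=r.snapshot("side"); g=lambda X,Y,z:w(t,170+X/4-.375,160+Y/4-.375,z).round(4)
print("side: button",g(213,204,.138),"p2",g(650,238,.051),"p3",g(460,166,.064),"handle",g(290,224,.140))
print(px(t,[*f(712,368,.077)[:2],.077]))
```

```text
button [ 0.5964 -0.0411  0.138 ] handle [0.6017 0.0201 0.14  ] 0.06142906478207201
roof [array([0.6645, 0.0593, 0.124 ]), array([ 0.6569, -0.1085,  0.124 ]), array([ 0.5304, -0.1019,  0.124 ]), array([0.5403, 0.0646, 0.124 ])] [ 0.598025 -0.021625  0.124   ]
base [array([0.6826, 0.2355, 0.022 ]), array([0.5428, 0.2424, 0.022 ]), array([ 0.5207, -0.1091,  0.022 ])]
yaw [np.float64(-2.5932689857484927), np.float64(-3.402769771061763), np.float64(-3.597644860364073)]
p2 [0.4537 0.2642 0.051 ] dia [0.0003 0.0554 0.    ]
p3 [0.4366 0.107  0.064 ] [0.0002 0.0437 0.    ]
p4 rim [ 0.4147 -0.2524  0.077 ] turq [0.4363 0.0075 0.051 ] pen [0.4008 0.2512 0.01  ] [0.3781 0.1187 0.01  ]
bin/block [ 0.5404 -0.164   0.038 ] [ 0.5957 -0.1687  0.038 ] [ 0.5924 -0.142   0.1   ]
side: button [ 0.5981 -0.0431  0.138 ] p2 [0.4553 0.2645 0.051 ] p3 [0.4404 0.1053 0.064 ] handle [0.5999 0.0164 0.14  ]
[185.97270954 168.8500663 ]
```

Run:
```python
from h import *
delta([.597,-.042,.20],np.radians(-3.3))
```

```text
tcp [0.2671 0.5648 0.2385] clock 0.3
shift cm [-55.76 -40.75   3.87]
now closing dir deg 64.69 turn about tool z deg 67.99 tilt [-2.e-04 -5.e-04 -1.e+00] q7 -0.22
```

Call:
carry_out(rows=[[[-55.8,-40.7,3.9],[0,0,68],1],[[-55.8,-40.7,3.9],[0,0,68],1],[[-55.8,-40.7,3.9],[0,0,68],1],[[-55.8,-40.7,3.9],[0,0,68],1],[[-55.8,-40.7,3.9],[0,0,68],1],[[-55.8,-40.7,3.9],[0,0,68],1],[[-55.8,-40.7,3.9],[0,0,68],1],[[-55.8,-40.7,3.9],[0,0,68],1],[[-55.8,-40.7,3.9],[0,0,68],1],[[-55.8,-40.7,3.9],[0,0,68],1],[[-55.8,-40.7,3.9],[0,0,68],1],[[-55.8,-40.7,3.9],[0,0,68],1]], newtons=20)

```text
clock: 1.5
tool_pos: [0.5546, 0.0373, 0.2049]
eef_rot: [0.727, 0.686, 0.0, -0.0]
contact_force: [0.5, 1.2, 0.3]
opening: 0.005
finger_force: 0.0
```

Run:
```python
from h import *
delta([.597,-.042,.20],np.radians(-3.3))
```

```text
tcp [0.5546 0.0373 0.2049] clock 1.5
shift cm [-7.67  4.69  0.49]
now closing dir deg -3.3 turn about tool z deg 0.0 tilt [ 3.e-04  4.e-04 -1.e+00] q7 -0.16
```

Call:
carry_out(rows=[[[-7.7,4.7,0.5],[0,0,0],1],[[-7.7,4.7,0.5],[0,0,0],1],[[-7.7,4.7,0.5],[0,0,0],1],[[-7.7,4.7,0.5],[0,0,0],1],[[-7.7,4.7,0.5],[0,0,0],1]])

```text
clock: 2.0
tool_pos: [0.5958, -0.0387, 0.1997]
eef_rot: [0.727, 0.687, 0.0, -0.001]
contact_force: [0.2, -0.4, 0.6]
opening: 0.005
finger_force: 0.0
```

Run:
```python
from h import *
delta([.597,-.042,.20],np.radians(-3.3))
```

```text
tcp [ 0.5958 -0.0387  0.1997] clock 2.0
shift cm [-0.32  0.14 -0.03]
now closing dir deg -3.19 turn about tool z deg 0.11 tilt [-8.0e-04  1.5e-03 -1.0e+00] q7 -0.03
```

Call:
carry_out(rows=[[[-0.2,0.1,3],[0,0,0],1],[[-0.2,0.1,5.5],[0,0,0],1],[[-0.2,0.1,5.5],[0,0,0],1],[[-0.2,0.1,6.2],[0,0,0],1],[[-0.2,0.1,6.9],[0,0,0],1],[[-0.2,0.1,6.9],[0,0,0],1],[[-0.2,0.1,6.9],[0,0,0],1]])

```text
clock: 2.7
tool_pos: [0.5978, -0.0414, 0.1321]
eef_rot: [0.727, 0.687, 0.001, 0.0]
contact_force: [-1.7, 1.9, 3.1]
opening: 0.004
finger_force: 1.6
```

Call:
carry_out(rows=[[[0,0,0.2],[0,0,0],1],[[0,0,0.2],[0,0,0],1],[[0,0,-4],[0,0,0],1],[[0,0,-8],[0,0,0],1],[[0,0,-10],[0,0,0],0],[[-10,0,-10],[0,0,0],0],[[-10,0,-10],[0,0,0],0],[[-10,0,-10],[0,0,0],0]])

```text
clock: 3.5
tool_pos: [0.5943, -0.1388, 0.2344]
eef_rot: [0.726, 0.687, 0.006, -0.0]
contact_force: [-8.7, 10.8, 20.6]
opening: 0.341
finger_force: 8.9
```

Run:
```python
from h import *
s=r.snapshot("top"); crop("t2",s,235,315,110,170,8)
delta([.6005,.018,.22],np.radians(-3.3))
```

```text
tcp [ 0.594  -0.1387  0.2345] clock 3.55
shift cm [15.67 -0.23  1.56]
now closing dir deg -3.18 turn about tool z deg 0.12 tilt [ 0.0075  0.0061 -1.    ] q7 0.13
```

View pics/t2.png

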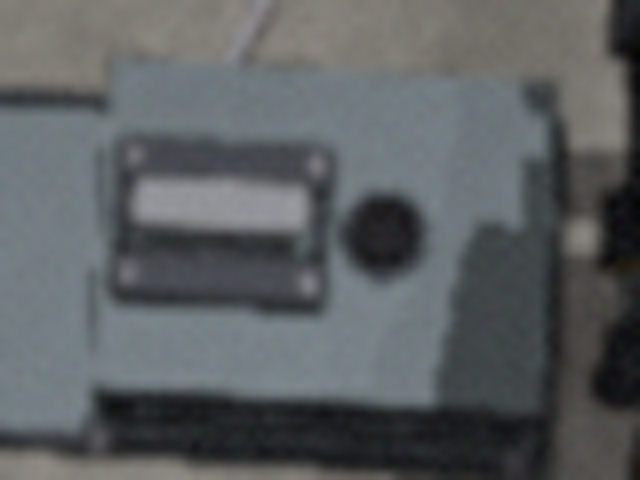

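Call:
carry_out(rows=[[[5,0,-0.5],[0,0,0],0.6],[[10,0,0],[0,0,0],0],[[15,0,0],[0,0,0],0],[[15.7,-0.2,0],[0,0,0],0],[[15.7,-0.2,0],[0,0,0],0],[[15.7,-0.2,0],[0,0,0],0],[[15.7,-0.2,0],[0,0,0],0]])

```text
clock: 4.25
tool_pos: [0.5985, 0.0114, 0.231]
eef_rot: [0.729, 0.685, -0.001, 0.001]
contact_force: [-0.4, -0.4, 0.6]
opening: 0.923
finger_force: 0.0
```

Run:
```python
from h import *
s=r.snapshot("top"); print(w(s,235+220/8-.44,110+203/8-.44,.168))
delta([.6005,.018,.144],np.radians(-3.3)); print(r.get_state()["contact_force"])
```

```text
[0.60179997 0.01870448 0.168     ]
tcp [0.5985 0.0116 0.231 ] clock 4.3
shift cm [0.66 0.15 8.7 ]
now closing dir deg -3.52 turn about tool z deg -0.22 tilt [ 3.0e-04 -1.4e-03 -1.0e+00] q7 -0.12
[ 0.61719827 -0.46116963 -0.59363395]
```

Call:
carry_out(rows=[[[0.2,0.1,4],[0,0,0],0],[[0.2,0.1,8],[0,0,0],0],[[0.2,0.1,8.6],[0,0,0],0],[[0.2,0.1,8.6],[0,0,0],0],[[0.2,0.1,8.6],[0,0,0],0],[[0.2,0.1,8.6],[0,0,0],0.7],[[0.2,0.1,8.6],[0,0,0],0.9],[[0.2,0.1,8.6],[0,0,0],1],[[0.2,0.1,8.6],[0,0,0],1],[[0.2,0.1,8.6],[0,0,0],1]], newtons=15)

```text
clock: 5.3
tool_pos: [0.5997, 0.0164, 0.1451]
eef_rot: [0.727, 0.686, 0.0, 0.0]
contact_force: [0.2, -0.6, -0.7]
opening: 0.569
finger_force: 0.0
```

Call:
carry_out(rows=[[[0.1,0.1,0],[0,0,0],1],[[0.1,0.1,0],[0,0,0],1],[[0.1,0.1,0],[0,0,0],1],[[0.1,0.1,0],[0,0,0],1],[[0.1,0.1,0],[0,0,0],1],[[0.1,0.1,0],[0,0,0],1]], newtons=15)

```text
clock: 5.9
tool_pos: [0.5999, 0.0173, 0.1448]
eef_rot: [0.727, 0.686, -0.0, -0.001]
contact_force: [-2.6, -0.3, 1.8]
opening: 0.202
finger_force: 15.0
```

Call:
carry_out(rows=[[[0,0,0],[0,0,8],1],[[0,0,0],[0,0,16],1],[[0,0,0],[0,0,24],1],[[0,0,0],[0,0,32],1],[[0,0,0],[0,0,40],1],[[0,0,0],[0,0,48],1],[[0,0,0],[0,0,56],1],[[0,0,0],[0,0,64],1],[[0,0,0],[0,0,72],1],[[0,0,0],[0,0,80],1],[[0,0,0],[0,0,88],1],[[0,0,0],[0,0,90],1]])

```text
clock: 7.1
tool_pos: [0.6003, 0.017, 0.1448]
eef_rot: [1.0, -0.03, -0.0, 0.0]
contact_force: [-1.1, -0.5, 1.8]
opening: 0.197
finger_force: 15.0
```

Call:
carry_out(rows=[[[0,0,0],[0,0,0],1],[[0,0,0],[0,0,0],1],[[0,0,0],[0,0,0],1]])

```text
clock: 7.4
tool_pos: [0.6004, 0.017, 0.1448]
eef_rot: [1.0, -0.028, -0.0, -0.0]
contact_force: [-2.0, -0.9, 0.6]
opening: 0.203
finger_force: 15.0
```

Run:
```python
from h import *
delta([.6105,.188,.144],np.radians(86.7)); print(r.get_state()["contact_force"],r.get_state()["moment"])
```

```text
tcp [0.6004 0.017  0.1448] clock 7.4
shift cm [  0.05 -17.13   0.09]
now closing dir deg -93.24 turn about tool z deg 0.06 tilt [-5.e-04  2.e-04 -1.e+00] q7 -1.22
[-2.03008891 -0.87107408  0.63826502] [-0.25404357  0.623379    0.01947556]
```

Call:
carry_out(rows=[[[0,-1,0],[0,0,0],1],[[0,-3,0],[0,0,0],1],[[0,-5,0],[0,0,0],1],[[0,-7,0],[0,0,0],1],[[0,-9,0],[0,0,0],1],[[0,-11,0],[0,0,0],1],[[0,-13,0],[0,0,0],1],[[0,-15,0],[0,0,0],1],[[0,-16.5,0],[0,0,0],1],[[0,-17.2,0],[0,0,0],1],[[0,-17.2,0],[0,0,0],1],[[0,-17.2,0],[0,0,0],1]], newtons=20)

```text
clock: 8.6
tool_pos: [0.6114, 0.1868, 0.1449]
eef_rot: [1.0, -0.029, 0.001, 0.001]
contact_force: [1.7, -4.6, -2.4]
opening: 0.204
finger_force: 20.0
```

Call:
carry_out(rows=[[[0,0,0],[0,0,0],1],[[0,0,0],[0,0,0],1],[[0,0,0],[0,0,0],1]])

```text
clock: 8.9
tool_pos: [0.6114, 0.1868, 0.1449]
eef_rot: [1.0, -0.03, 0.001, 0.001]
contact_force: [1.6, -5.2, -1.5]
opening: 0.2
finger_force: 20.0
```

Call:
carry_out(rows=[[[0,0,0],[0,0,0],0.5],[[0,0,0],[0,0,0],0.4],[[0,0,0],[0,0,0],0.2],[[0,0,0],[0,0,0],0],[[0,0,-3],[0,0,0],0],[[0,0,-8],[0,0,0],0],[[0,0,-10],[0,0,0],0],[[0,0,-10],[0,0,0],0]])

```text
clock: 9.7
tool_pos: [0.6128, 0.1892, 0.2487]
eef_rot: [1.0, -0.029, 0.004, -0.001]
contact_force: [-0.1, 0.6, -0.6]
opening: 0.903
finger_force: 0.0
```

Run:
```python
from h import *
s=r.snapshot("top"); crop("t3",s,165,365,110,220,4)
print(px(s,[.597,-.042,.014]))
delta([.454,.2645,.15],np.radians(0))
```

```text
[281.33454979 145.8296178 ]
tcp [0.6112 0.1894 0.2463] clock 9.75
shift cm [-16.16  -6.58   9.6 ]
now closing dir deg -93.28 turn about tool z deg 86.72 tilt [ 0.0028  0.0015 -1.    ] q7 -1.56
```

View pics/t3.png

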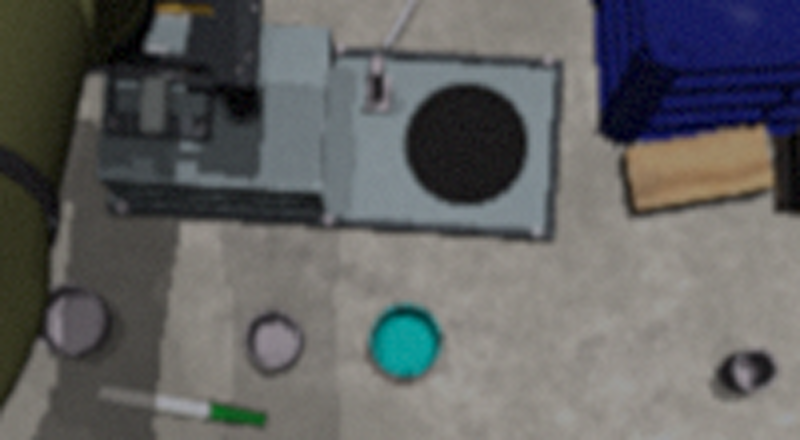

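Run:
```python
from h import *
delta([.454,.2645,.12],np.radians(-15))
```

```text
tcp [0.6112 0.1894 0.2463] clock 9.75
shift cm [-16.16  -6.58  12.6 ]
now closing dir deg -93.28 turn about tool z deg -78.28 tilt [ 0.0028  0.0015 -1.    ] q7 -1.56
```

Call:
carry_out(rows=[[[-5,-2,0],[0,0,-8],0],[[-10,-4,0],[0,0,-16],0],[[-14,-6,0],[0,0,-24],0],[[-16.2,-6.6,1],[0,0,-32],0],[[-16.2,-6.6,2],[0,0,-40],0],[[-16.2,-6.6,3],[0,0,-48],0],[[-16.2,-6.6,5],[0,0,-56],0],[[-16.2,-6.6,7],[0,0,-64],0],[[-16.2,-6.6,9],[0,0,-72],0],[[-16.2,-6.6,10],[0,0,-78],0],[[-16.2,-6.6,11],[0,0,-78],0],[[-16.2,-6.6,12],[0,0,-78],0]])

```text
clock: 10.95
tool_pos: [0.452, 0.264, 0.1236]
eef_rot: [0.796, 0.606, -0.001, -0.0]
contact_force: [-0.4, 0.1, -0.0]
opening: 0.999
finger_force: 0.0
```

Call:
carry_out(rows=[[[0,0,0],[0,0,0],0],[[0,0,0],[0,0,0],0]])

```text
clock: 11.15
tool_pos: [0.4525, 0.2642, 0.1247]
eef_rot: [0.795, 0.606, -0.0, 0.0]
contact_force: [0.0, 0.2, 0.6]
opening: 1.0
finger_force: 0.0
```

Run:
```python
from h import *
delta([.454,.2645,.022],np.radians(-15))
s=r.snapshot("side"); crop("s2",s,270,430,160,290,4.6)
```

```text
tcp [0.4525 0.2642 0.1247] clock 11.15
shift cm [ 0.07  0.14 10.27]
now closing dir deg -15.37 turn about tool z deg -0.37 tilt [-3.e-04 -3.e-04 -1.e+00] q7 -0.66
```

View pics/s2.png

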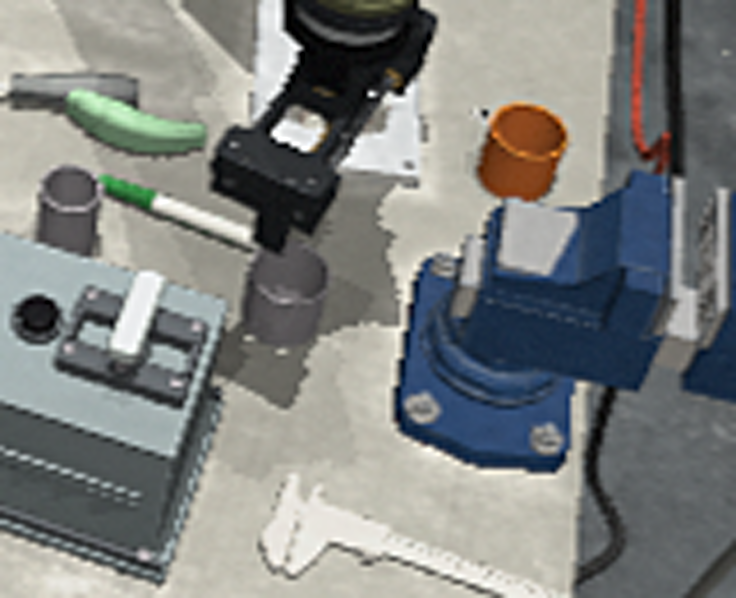

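Call:
carry_out(rows=[[[0,0.1,3],[0,0,0],0],[[0,0.1,6],[0,0,0],0],[[0,0.1,8],[0,0,0],0],[[0,0.1,9.5],[0,0,0],0],[[0,0.1,10.2],[0,0,0],0],[[0,0.1,10.2],[0,0,0],0],[[0,0.1,10.2],[0,0,0],0]])

```text
clock: 11.9
tool_pos: [0.4541, 0.2642, 0.0236]
eef_rot: [0.795, 0.607, 0.001, 0.0]
contact_force: [0.4, 0.4, 0.8]
opening: 1.005
finger_force: 0.0
```

Call:
carry_out(rows=[[[0,0,0],[0,0,0],0.5],[[0,0,0],[0,0,0],1],[[0,0,0],[0,0,0],1],[[0,0,0],[0,0,0],1],[[0,0,0],[0,0,0],1],[[0,0,0],[0,0,0],1],[[0,0,0],[0,0,0],1]], newtons=15)

```text
clock: 12.6
tool_pos: [0.4537, 0.264, 0.0231]
eef_rot: [0.795, 0.607, 0.0, -0.0]
contact_force: [-0.6, 0.8, 5.0]
opening: 0.64
finger_force: 15.0
```

Call:
carry_out(rows=[[[0,0,-2],[0,0,0],1],[[0,0,-5],[0,0,0],1],[[0,0,-10],[0,0,0],1],[[0,0,-15],[0,0,0],1],[[0,0,-20],[0,0,0],1],[[0,0,-23],[0,0,0],1],[[0,0,-23],[0,0,0],1]])

```text
clock: 13.3
tool_pos: [0.4559, 0.265, 0.2568]
eef_rot: [0.795, 0.606, 0.004, 0.0]
contact_force: [0.6, 0.5, -1.2]
opening: 0.64
finger_force: 15.0
```

Run:
```python
from h import *
delta([.597,-.042,.24],np.radians(-3.4))
```

```text
tcp [0.4559 0.265  0.2568] clock 13.3
shift cm [-25.89  21.72   1.63]
now closing dir deg -15.33 turn about tool z deg -11.93 tilt [ 0.0073  0.0048 -1.    ] q7 -0.7
```

Call:
carry_out(rows=[[[-3,2.5,0],[0,0,-2],1],[[-6,5,0],[0,0,-4],1],[[-9,7.5,0],[0,0,-6],1],[[-12,10,0],[0,0,-8],1],[[-15,12.5,0],[0,0,-10],1],[[-18,15,0],[0,0,-12],1],[[-21,17.5,0],[0,0,-12],1],[[-24,20,0],[0,0,-12],1],[[-25.9,21.7,1],[0,0,-12],1],[[-25.9,21.7,1.6],[0,0,-12],1],[[-25.9,21.7,1.6],[0,0,-12],1],[[-25.9,21.7,1.6],[0,0,-12],1]])

```text
clock: 14.5
tool_pos: [0.5935, -0.0413, 0.2358]
eef_rot: [0.727, 0.687, -0.0, -0.001]
contact_force: [-0.6, 1.1, -0.1]
opening: 0.641
finger_force: 15.0
```

Run:
```python
from h import *
delta([.597,-.042,.0375],np.radians(-3.4))
```

```text
tcp [ 0.5935 -0.0413  0.2358] clock 14.5
shift cm [-0.08  0.41 19.82]
now closing dir deg -3.19 turn about tool z deg 0.21 tilt [-0.0027  0.0016 -1.    ] q7 0.03
```

Call:
carry_out(rows=[[[0,0.3,4],[0,0,0],1],[[0,0.3,8],[0,0,0],1],[[0,0.3,12],[0,0,0],1],[[0,0.3,16],[0,0,0],1],[[0,0.3,18.5],[0,0,0],1],[[0,0.3,18.5],[0,0,0],1],[[0,0.3,18.5],[0,0,0],1],[[0,0.3,18.5],[0,0,0],1]])

```text
clock: 15.3
tool_pos: [0.5989, -0.0428, 0.0537]
eef_rot: [0.727, 0.687, 0.001, 0.001]
contact_force: [-0.4, -0.2, -0.9]
opening: 0.638
finger_force: 15.0
```

Run:
```python
from h import *
delta([.597,-.042,.0375],np.radians(-3.4))
```

```text
tcp [ 0.5989 -0.0428  0.0537] clock 15.3
shift cm [ 0.07 -0.2   1.62]
now closing dir deg -3.27 turn about tool z deg 0.13 tilt [ 3.3e-03  2.0e-04 -1.0e+00] q7 0.06
```

Call:
carry_out(rows=[[[0,-0.1,0.7],[0,0,0],1],[[0,-0.1,1.2],[0,0,0],1],[[0,-0.1,1.6],[0,0,0],1],[[0,-0.1,1.6],[0,0,0],1],[[0,-0.1,1.6],[0,0,0],1]])

```text
clock: 15.8
tool_pos: [0.5967, -0.0433, 0.0364]
eef_rot: [0.727, 0.686, 0.0, 0.0]
contact_force: [-0.8, 0.1, 5.6]
opening: 0.638
finger_force: 15.0
```

Call:
carry_out(rows=[[[0,0,0],[0,0,0],0.2],[[0,0,0],[0,0,0],0],[[0,0,0],[0,0,0],0],[[0,0,0],[0,0,0],0],[[0,0,0],[0,0,0],0],[[0,0,-4],[0,0,0],0],[[0,0,-8],[0,0,0],0],[[0,0,-13],[0,0,0],0],[[0,0,-18],[0,0,0],0],[[0,0,-21],[0,0,0],0]])

```text
clock: 16.8
tool_pos: [0.5978, -0.0436, 0.2499]
eef_rot: [0.727, 0.686, 0.002, 0.002]
contact_force: [0.3, 0.8, -0.4]
opening: 0.999
finger_force: 0.0
```

Run:
```python
from h import *
s=r.snapshot("side"); crop("s3",s,180,330,160,270,5)
delta([.4385,.106,.20],np.radians(-3.4))
```

```text
tcp [ 0.6001 -0.0438  0.2537] clock 16.85
shift cm [ 14.01 -17.07   5.17]
now closing dir deg -3.35 turn about tool z deg 0.05 tilt [ 1.200e-02 -3.000e-04 -9.999e-01] q7 0.03
```

View pics/s3.png

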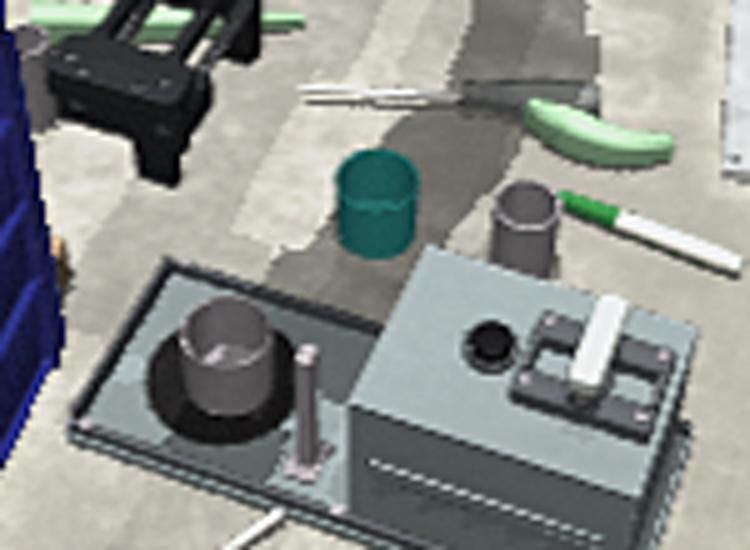

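Call:
carry_out(rows=[[[3,-4,0],[0,0,8],0.25],[[6,-8,0],[0,0,16],0.25],[[9,-12,0],[0,0,24],0.25],[[12,-15,0],[0,0,32],0.25],[[14,-17,1],[0,0,40],0.25],[[14,-17,4],[0,0,45],0.25],[[14,-17,8],[0,0,45],0.25],[[14,-17,12],[0,0,45],0.25],[[14,-17,14],[0,0,45],0.25],[[14,-17,14],[0,0,45],0.25],[[14,-17,14],[0,0,45],0.25]])

```text
clock: 17.95
tool_pos: [0.4349, 0.1061, 0.106]
eef_rot: [0.935, 0.356, -0.0, 0.0]
contact_force: [-0.0, 0.4, 0.9]
opening: 0.752
finger_force: 0.0
```

Run:
```python
from h import *
s=r.snapshot("top"); t=r.snapshot("side")
delta([.4385,.106,.044],np.radians(-48.4))
# pot2 on mat: dark rim/edge fit
for n,S in(("top",s),("side",t)):
    for z,rad,c in((.065,.0285,[.597,-.0433]),(.064,.0225,[.4385,.106])):
        g=cv2.GaussianBlur(S["image"],(3,3),0).astype(float).mean(2)
        th=np.linspace(0,2*np.pi,90,endpoint=False);best=[]
        for dx in np.arange(-.012,.0121,.001):
            for dy in np.arange(-.012,.0121,.001):
                f=lambda q:np.mean([g[int(round(v)),int(round(u))] for u,v in (px(S,[c[0]+dx+q*np.cos(a),c[1]+dy+q*np.sin(a),z]) for a in th[::3])])
                best.append((abs(f(rad-.006)-f(rad-.001)),dx,dy))
        best.sort(reverse=True);print(n,z,np.round(best[:5],3).tolist())
```

```text
tcp [0.4356 0.1064 0.1069] clock 18.05
shift cm [0.18 0.21 6.3 ]
now closing dir deg -48.32 turn about tool z deg 0.08 tilt [ 2.1e-03  4.0e-04 -1.0e+00] q7 -0.71
top 0.065 [[47.533, -0.005, 0.01], [46.178, -0.005, 0.011], [45.944, -0.007, 0.007], [45.711, -0.005, 0.007], [45.678, -0.005, 0.008]]
top 0.064 [[8.644, -0.008, -0.003], [8.611, 0.011, -0.011], [8.456, -0.007, -0.003], [8.433, -0.004, -0.003], [8.422, -0.006, -0.003]]
side 0.065 [[29.878, -0.004, 0.001], [28.278, -0.004, 0.0], [25.956, -0.005, 0.001], [25.533, -0.004, -0.001], [25.344, -0.003, 0.0]]
side 0.064 [[24.622, -0.006, -0.002], [22.789, -0.006, -0.003], [22.5, -0.003, -0.002], [22.144, -0.005, -0.002], [21.9, -0.005, -0.003]]
```

Call:
carry_out(rows=[[[0.1,0.1,2],[0,0,0],0.25],[[0.1,0.1,4],[0,0,0],0.25],[[0.1,0.1,6.2],[0,0,0],0.25],[[0.1,0.1,6.2],[0,0,0],0.25],[[0.1,0.1,6.2],[0,0,0],1],[[0.1,0.1,6.2],[0,0,0],1],[[0.1,0.1,6.2],[0,0,0],1],[[0.1,0.1,6.2],[0,0,0],1],[[0.1,0.1,6.2],[0,0,0],1],[[0.1,0.1,6.2],[0,0,0],1]], newtons=6)

```text
clock: 19.05
tool_pos: [0.4366, 0.1067, 0.0447]
eef_rot: [0.934, 0.356, 0.001, -0.0]
contact_force: [-0.3, 0.9, 6.6]
opening: 0.511
finger_force: 6.0
```

Call:
carry_out(rows=[[[0,0,0],[0,0,0],0.25],[[0,0,0],[0,0,0],0.25],[[0,0,0],[0,0,0],0.25],[[0,0,0],[0,0,-8],0.25],[[0,0,0],[0,0,-16],0.25],[[0,0,0],[0,0,-24],0.25],[[0,0,0],[0,0,-32],0.25],[[0,0,0],[0,0,-40],0.25],[[0,0,0],[0,0,-48],0.25],[[0,0,0],[0,0,-56],0.25],[[0,0,0],[0,0,-64],0.25],[[0,0,0],[0,0,-72],0.25]])

```text
clock: 20.25
tool_pos: [0.4363, 0.1061, 0.0438]
eef_rot: [0.545, 0.839, -0.0, -0.0]
contact_force: [0.3, -0.1, 0.4]
opening: 0.752
finger_force: 0.0
```

Call:
carry_out(rows=[[[0,0,0],[0,0,-8],0.25],[[0,0,0],[0,0,-16],0.25],[[0,0,0],[0,0,-18],0.25],[[0,0,0],[0,0,-18],1],[[0,0,0],[0,0,-18],1],[[0,0,0],[0,0,-18],1],[[0,0,0],[0,0,-18],1],[[0,0,0],[0,0,-18],1],[[0,0,0],[0,0,-18],1]], newtons=15)

```text
clock: 21.15
tool_pos: [0.4364, 0.1063, 0.0439]
eef_rot: [0.409, 0.912, 0.0, 0.0]
contact_force: [0.9, 0.5, 0.3]
opening: 0.501
finger_force: 14.9
```

Call:
carry_out(rows=[[[0,0,-3],[0,0,0],1],[[0,0,-8],[0,0,0],1],[[0,0,-13],[0,0,0],1],[[0,0,-18],[0,0,0],1],[[0,0,-21],[0,0,0],1],[[0,0,-21],[0,0,0],1]])

```text
clock: 21.75
tool_pos: [0.4382, 0.1067, 0.2575]
eef_rot: [0.41, 0.912, 0.003, 0.003]
contact_force: [0.6, 0.2, -1.0]
opening: 0.505
finger_force: 14.9
```

Run:
```python
from h import *
delta([.5967,-.0433,.17],np.radians(-3.4))
```

```text
tcp [0.4382 0.1067 0.2575] clock 21.75
shift cm [-21.71   1.81   8.83]
now closing dir deg 41.64 turn about tool z deg 45.04 tilt [ 0.0077  0.0024 -1.    ] q7 0.2
```

Call:
carry_out(rows=[[[-3,0.3,0],[0,0,6],1],[[-6,0.6,0],[0,0,12],1],[[-9,0.9,0],[0,0,18],1],[[-12,1.2,0],[0,0,24],1],[[-15,1.4,0],[0,0,30],1],[[-18,1.6,0],[0,0,36],1],[[-20.5,1.7,2],[0,0,42],1],[[-21.7,1.8,5],[0,0,45],1],[[-21.7,1.8,8.5],[0,0,45],1],[[-21.7,1.8,8.5],[0,0,45],1],[[-21.7,1.8,8.5],[0,0,45],1],[[-21.7,1.8,8.5],[0,0,45],1]])

```text
clock: 22.95
tool_pos: [0.5946, -0.0435, 0.1699]
eef_rot: [0.727, 0.687, 0.001, 0.0]
contact_force: [0.5, -0.2, -0.2]
opening: 0.5
finger_force: 14.9
```

Call:
carry_out(rows=[[[0,0,0],[0,0,0],1],[[0,0,0],[0,0,0],1]])

```text
clock: 23.15
tool_pos: [0.5947, -0.0437, 0.1702]
eef_rot: [0.727, 0.686, 0.001, 0.001]
contact_force: [-0.9, -0.1, -0.8]
opening: 0.5
finger_force: 14.9
```

Run:
```python
from h import *
delta([.5967,-.0433,.12],np.radians(-3.4))
s=r.snapshot("side"); crop("s4",s,170,260,160,250,6.5)
```

```text
tcp [ 0.5947 -0.0437  0.1702] clock 23.15
shift cm [0.05 0.18 5.03]
now closing dir deg -3.3 turn about tool z deg 0.1 tilt [ 2.4e-03  1.0e-04 -1.0e+00] q7 -0.07
```

View pics/s4.png

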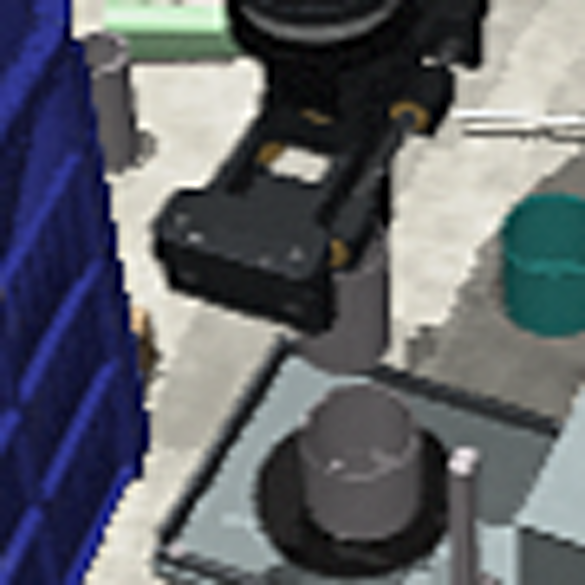

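Run:
```python
from h import *
s=r.snapshot("side")
a=np.linspace(0,2*np.pi,100)
for c in ([.5967,-.0433],[.5967,-.0463],[.5967,-.0403]):
    rim=np.array([(px(s,[c[0]+.0285*np.cos(t),c[1]+.0285*np.sin(t),.065])-[170,160])*6.5+3 for t in a])
    ft=np.array([(px(s,[c[0]+.0275*np.cos(t),c[1]+.0275*np.sin(t),.014])-[170,160])*6.5+3 for t in a])
    print(c,"rim x",rim[:,0].min(),rim[:,0].max(),"y",rim[:,1].min(),rim[:,1].max(),"foot",ft[:,0].min(),ft[:,0].max(),ft[:,1].max())
```

```text
[0.5967, -0.0433] rim x 293.67731290860365 416.1858527528042 y 383.8869573704398 480.5225601092926 foot 302.55474242643254 417.12183157065255 544.0867692471068
[0.5967, -0.0463] rim x 287.68255913220224 410.1402417304021 y 382.34556804878446 478.8774178538455 foot 296.7401300704147 411.2611255928995 542.4618097830222
[0.5967, -0.0403] rim x 299.67823171639736 422.2376687053368 y 385.4299033786725 482.16942136627927 foot 308.37515027218956 422.98836808099014 545.7133725891165
```

Call:
carry_out(rows=[[[0.15,0.2,3],[0,0,0],1],[[0.15,0.2,5],[0,0,0],1],[[0.15,0.2,6],[0,0,0],1],[[0.15,0.2,7],[0,0,0],1],[[0.15,0.2,8],[0,0,0],1],[[0.15,0.2,8.5],[0,0,0],1],[[0.15,0.2,8.5],[0,0,0],1]])

```text
clock: 23.95
tool_pos: [0.5959, -0.0425, 0.0835]
eef_rot: [0.727, 0.686, -0.0, -0.0]
contact_force: [-0.5, -0.6, -0.8]
opening: 0.497
finger_force: 14.9
```

No contact: pot 3 is inside pot 2. Down further and release.

Call:
carry_out(rows=[[[0,0,0.7],[0,0,0],1],[[0,0,1.3],[0,0,0],1],[[0,0,1.6],[0,0,0],1],[[0,0,1.6],[0,0,0],1],[[0,0,1.6],[0,0,0],1]])

```text
clock: 24.45
tool_pos: [0.5961, -0.0425, 0.0678]
eef_rot: [0.727, 0.686, -0.0, -0.0]
contact_force: [-0.9, 0.4, -1.3]
opening: 0.499
finger_force: 14.9
```

Call:
carry_out(rows=[[[0,0,0],[0,0,0],0.4],[[0,0,0],[0,0,0],0.2],[[0,0,0],[0,0,0],0.2],[[0,0,0],[0,0,0],0.2],[[0,0,-3],[0,0,0],0.2],[[0,0,-8],[0,0,0],0.2],[[0,0,-13],[0,0,0],0.2],[[0,0,-18],[0,0,0],0.2],[[0,0,-18],[0,0,0],0.2]])

```text
clock: 25.35
tool_pos: [0.6006, -0.0429, 0.2551]
eef_rot: [0.727, 0.686, 0.005, 0.005]
contact_force: [-0.1, -0.2, -0.7]
opening: 0.799
finger_force: 0.0
```

Run:
```python
from h import *
s=r.snapshot("side"); crop("s5",s,170,260,160,250,6.5)
delta([.4147,-.2524,.16],np.radians(90))
```

```text
tcp [ 0.5984 -0.0427  0.2516] clock 25.4
shift cm [-22.01 -17.2    9.01]
now closing dir deg -3.33 turn about tool z deg 86.67 tilt [ 8.3e-03 -1.0e-04 -1.0e+00] q7 -0.07
```

View pics/s5.png

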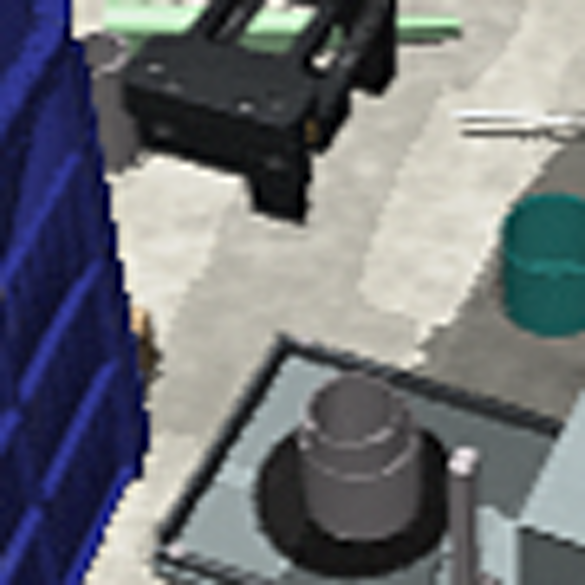

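Run:
```python
from h import *
s=r.snapshot("side");t=r.snapshot("top")
a=np.linspace(0,2*np.pi,100)
def b(S,c,rad,z,o,k): 
    q=np.array([(px(S,[c[0]+rad*np.cos(t),c[1]+rad*np.sin(t),z])-o)*k+k/2 for t in a]); return q.min(0).round(),q.max(0).round()
for c in ([.4147,-.2524],[.4197,-.2524]):
    print(c,"rim",b(s,c,.017,.077,[170,160],6.5),"foot",b(s,c,.016,0,[170,160],6.5),"toprim",b(t,c,.017,.077,[175,110],4),b(t,c,.016,0,[175,110],4))
print("pot3",b(s,[.5965,-.0425],.0225,.081,[170,160],6.5))
crop("t4",t,320,370,180,220,12)
```

```text
[0.4147, -0.2524] rim (array([75., 39.]), array([140.,  83.])) foot (array([ 94., 142.]), array([153., 184.])) toprim (array([690., 346.]), array([735., 391.])) (array([673., 353.]), array([714., 393.]))
[0.4197, -0.2524] rim (array([70., 45.]), array([136.,  89.])) foot (array([ 90., 148.]), array([149., 190.])) toprim (array([690., 339.]), array([735., 384.])) (array([673., 347.]), array([714., 387.]))
pot3 (array([307., 373.]), array([404., 449.]))
```

View pics/t4.png

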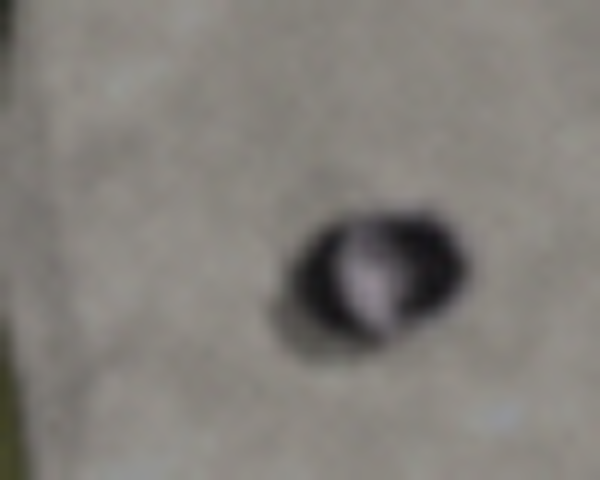

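Call:
carry_out(rows=[[[-4,-3,0],[0,0,6],0.2],[[-8,-6,0],[0,0,12],0.2],[[-12,-9,0],[0,0,18],0.2],[[-16,-12,0],[0,0,24],0.2],[[-19,-15,0],[0,0,30],0.2],[[-21.5,-17,2],[0,0,36],0.2],[[-22.2,-17.3,5],[0,0,42],0.2],[[-22.2,-17.3,9],[0,0,45],0.2],[[-22.2,-17.3,12],[0,0,45],0.2],[[-22.2,-17.3,12],[0,0,45],0.2],[[-22.2,-17.3,12],[0,0,45],0.2],[[-22.2,-17.3,12],[0,0,45],0.2]], newtons=5)

```text
clock: 26.7
tool_pos: [0.411, -0.2544, 0.1287]
eef_rot: [0.935, 0.356, 0.0, 0.0]
contact_force: [0.1, -1.0, -0.4]
opening: 0.798
finger_force: 0.0
```

Run:
```python
from h import *
delta([.413,-.255,.057],np.radians(-48.4)); print(r.get_state()["contact_force"])
```

```text
tcp [ 0.411  -0.2544  0.1287] clock 26.7
shift cm [0.11 0.18 7.17]
now closing dir deg -48.3 turn about tool z deg 0.1 tilt [ 9.e-04 -6.e-04 -1.e+00] q7 -0.17
[ 0.14414322 -0.97023481 -0.41263469]
```

Call:
carry_out(rows=[[[0.1,0.1,3],[0,0,0],0.2],[[0.1,0.1,5],[0,0,0],0.2],[[0.1,0.1,7.1],[0,0,0],0.2],[[0.1,0.1,7.1],[0,0,0],0.2],[[0.1,0.1,7.1],[0,0,0],0.45],[[0.1,0.1,7.1],[0,0,0],0.55],[[0.1,0.1,7.1],[0,0,0],0.7],[[0.1,0.1,7.1],[0,0,0],1],[[0.1,0.1,7.1],[0,0,0],1],[[0.1,0.1,7.1],[0,0,0],1],[[0.1,0.1,7.1],[0,0,0],1]])

```text
clock: 27.8
tool_pos: [0.4125, -0.2546, 0.0571]
eef_rot: [0.935, 0.356, 0.0, 0.001]
contact_force: [1.0, 0.4, 1.9]
opening: 0.37
finger_force: 4.9
```

Call:
carry_out(rows=[[[0,0,0],[0,0,0],0.3],[[0,0,0],[0,0,0],0.3],[[0,0,0],[0,0,0],0.3],[[0,0,0],[0,0,-8],0.3],[[0,0,0],[0,0,-16],0.3],[[0,0,0],[0,0,-24],0.3],[[0,0,0],[0,0,-32],0.3],[[0,0,0],[0,0,-40],0.3],[[0,0,0],[0,0,-48],0.3],[[0,0,0],[0,0,-56],0.3],[[0,0,0],[0,0,-64],0.3],[[0,0,0],[0,0,-72],0.3]])

```text
clock: 29.0
tool_pos: [0.4118, -0.2541, 0.0567]
eef_rot: [0.545, 0.839, -0.0, -0.0]
contact_force: [-0.3, -0.3, 0.2]
opening: 0.697
finger_force: 0.0
```

Call:
carry_out(rows=[[[0,0,0],[0,0,-8],0.3],[[0,0,0],[0,0,-16],0.3],[[0,0,0],[0,0,-18],0.3],[[0,0,0],[0,0,-18],0.5],[[0,0,0],[0,0,-18],0.6],[[0,0,0],[0,0,-18],1],[[0,0,0],[0,0,-18],1],[[0,0,0],[0,0,-18],1],[[0,0,0],[0,0,-18],1],[[0,0,0],[0,0,-18],1]], newtons=15)

```text
clock: 30.0
tool_pos: [0.412, -0.2542, 0.0569]
eef_rot: [0.409, 0.912, 0.0, -0.0]
contact_force: [-0.0, 0.5, -0.8]
opening: 0.373
finger_force: 14.8
```

Call:
carry_out(rows=[[[0,0,-3],[0,0,0],1],[[0,0,-8],[0,0,0],1],[[0,0,-13],[0,0,0],1],[[0,0,-18],[0,0,0],1],[[0,0,-20],[0,0,0],1],[[0,0,-20],[0,0,0],1]])

```text
clock: 30.6
tool_pos: [0.4136, -0.255, 0.2598]
eef_rot: [0.41, 0.912, -0.0, 0.003]
contact_force: [-0.4, -0.0, -1.9]
opening: 0.368
finger_force: 14.8
```

Run:
```python
from h import *
delta([.46,-.06,.25]);delta([.5963,-.0425,.22],np.radians(-3.4))
```

```text
tcp [ 0.4136 -0.255   0.2598] clock 30.6
shift cm [11.49 16.42  0.94]
tcp [ 0.4136 -0.255   0.2598] clock 30.6
shift cm [ 3.76 27.76  4.02]
now closing dir deg 41.65 turn about tool z deg 45.05 tilt [ 0.0059 -0.0032 -1.    ] q7 0.86
```

Call:
carry_out(rows=[[[2.5,3.5,0],[0,0,6],1],[[5,7,0],[0,0,12],1],[[7.5,10.5,0],[0,0,18],1],[[10,14,0],[0,0,24],1],[[10.5,16.5,0],[0,0,30],1],[[9,19,0],[0,0,36],1],[[7.5,22,0],[0,0,42],1],[[5.5,25,0],[0,0,45],1],[[3.8,27.8,1],[0,0,45],1],[[3.8,27.8,3],[0,0,45],1],[[3.8,27.8,6],[0,0,45],1],[[3.8,27.8,8],[0,0,45],1]])

```text
clock: 31.8
tool_pos: [0.5922, -0.0409, 0.1729]
eef_rot: [0.727, 0.687, -0.002, -0.002]
contact_force: [-0.4, 0.3, -1.0]
opening: 0.368
finger_force: 14.8
```

Call:
carry_out(rows=[[[0,0,0],[0,0,0],1],[[0,0,0],[0,0,0],1],[[0,0,0],[0,0,0],1]])

```text
clock: 32.1
tool_pos: [0.5949, -0.0409, 0.1775]
eef_rot: [0.727, 0.686, 0.0, 0.0]
contact_force: [-0.2, -0.4, -1.6]
opening: 0.369
finger_force: 14.8
```

Run:
```python
from h import *
delta([.5963,-.0425,.15],np.radians(-3.4))
s=r.snapshot("side"); crop("s6",s,170,260,160,250,6.5)
```

```text
tcp [ 0.5949 -0.0409  0.1775] clock 32.1
shift cm [-0.15  0.15  2.75]
now closing dir deg -3.31 turn about tool z deg 0.09 tilt [ 0.0013 -0.     -1.    ] q7 -0.22
```

View pics/s6.png

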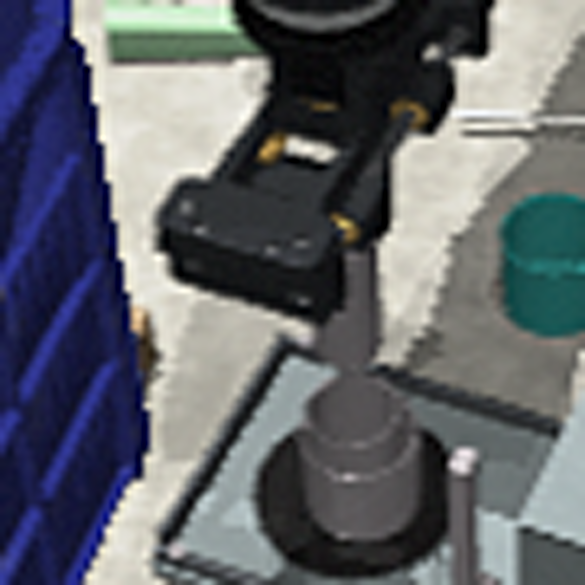

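Call:
carry_out(rows=[[[-0.1,0.15,2],[0,0,0],1],[[-0.1,0.15,3.2],[0,0,0],1],[[-0.1,0.15,3.9],[0,0,0],1],[[-0.1,0.15,4.6],[0,0,0],1],[[-0.1,0.15,5.3],[0,0,0],1],[[-0.1,0.15,6],[0,0,0],1],[[-0.1,0.15,6],[0,0,0],1]])

```text
clock: 32.85
tool_pos: [0.5981, -0.0402, 0.1184]
eef_rot: [0.727, 0.687, 0.003, 0.001]
contact_force: [0.4, 2.3, 6.8]
opening: 0.364
finger_force: 14.9
```

Run:
```python
from h import *
delta([.5963,-.0425,.084],np.radians(-3.4)); st=r.get_state(); print(st["contact_force"],st["moment"])
s=r.snapshot("side"); a=s["image"][160:250,170:260,::-1]; t=r.snapshot("top"); b=t["image"][110:200,240:330,::-1]
cv2.imwrite("pics/s7.png",cv2.resize(np.hstack([a,b]),None,fx=4.4,fy=6,interpolation=cv2.INTER_CUBIC))
```

```text
tcp [ 0.5981 -0.0402  0.1184] clock 32.85
shift cm [-0.25 -0.18  3.44]
now closing dir deg -3.25 turn about tool z deg 0.15 tilt [ 0.0052  0.0021 -1.    ] q7 -0.24
[0.40036291 2.26437395 6.8085796 ] [ 0.43890977 -0.07412211  0.01748102]
```

View pics/s7.png

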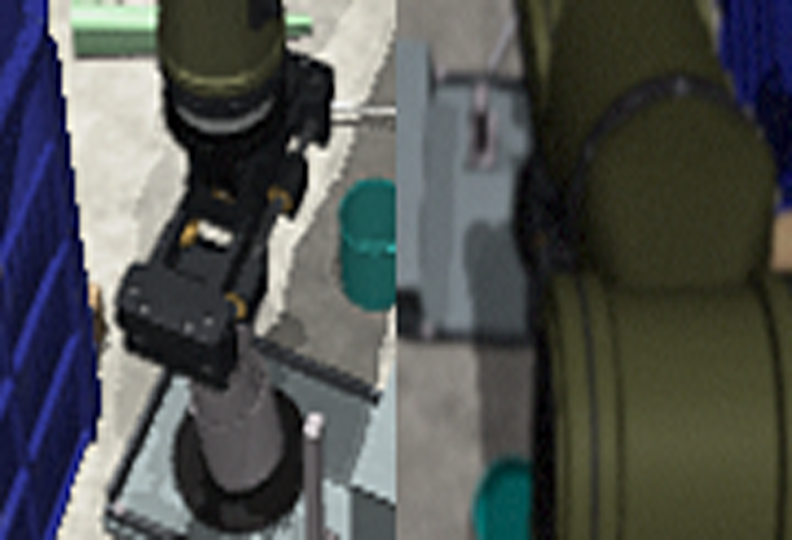

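Call:
carry_out(rows=[[[0,0,-1],[0,0,0],1],[[0,0,-2.5],[0,0,0],1],[[0,0,-4],[0,0,0],1],[[0,0,-5.5],[0,0,0],1],[[0,0,-5.5],[0,0,0],1],[[0,0,-5.5],[0,0,0],1],[[0,0,-5.5],[0,0,0],1],[[0,0,-5.5],[0,0,0],1]])

```text
clock: 33.75
tool_pos: [0.5952, -0.0421, 0.171]
eef_rot: [0.727, 0.686, -0.001, -0.001]
contact_force: [-0.1, 0.3, -0.7]
opening: 0.366
finger_force: 14.9
```

Run:
```python
from h import *
delta([.5963,-.0425,.15],np.radians(-3.4))
s=r.snapshot("side"); crop("s8",s,190,255,185,250,9)
```

```text
tcp [ 0.5952 -0.0421  0.171 ] clock 33.75
shift cm [-0.03  0.12  2.1 ]
now closing dir deg -3.31 turn about tool z deg 0.09 tilt [-0.0017 -0.     -1.    ] q7 -0.22
```

View pics/s8.png

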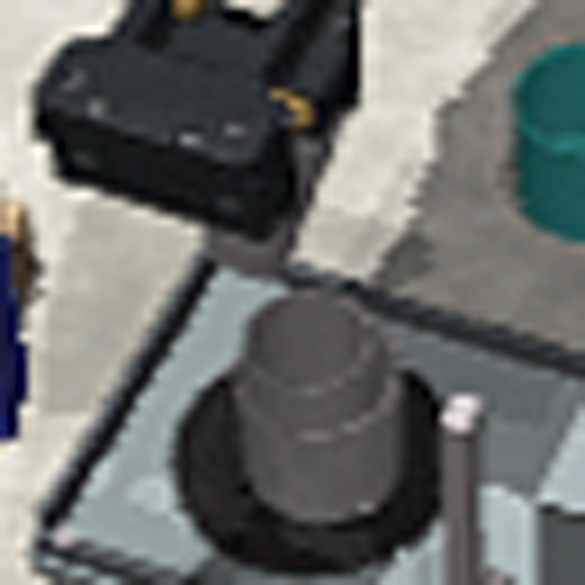

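Run:
```python
from h import *
s=r.snapshot("side"); a=np.linspace(0,2*np.pi,100)
def b(c,rad,z):
    q=np.array([(px(s,[c[0]+rad*np.cos(t),c[1]+rad*np.sin(t),z])-[190,185])*9+4 for t in a]); return q.min(0).round(),q.max(0).round()
for y in(-.0425,-.0395):
  c=[.5967,y]; print(y,"rim2",b(c,.0285,.065),"foot2",b(c,.0275,.014),"rim3",b(c,.0225,.081),"mat",b([.597,-.042],.05,.014))
print(b([.5967+.004,-.0425],.0225,.081))
g=cv2.resize(s["image"][185:250,190:255,::-1],None,fx=9,fy=9,interpolation=cv2.INTER_CUBIC)[280:540,170:450]
cv2.imwrite("pics/s9.png",cv2.resize(cv2.convertScaleAbs(g,alpha=1.8,beta=-30),None,fx=2.2,fy=2.2))
```

```text
-0.0425 rim2 (array([229., 307.]), array([398., 441.])) foot2 (array([241., 401.]), array([400., 529.])) rim3 (array([244., 291.]), array([379., 397.])) mat (array([177., 352.]), array([465., 585.]))
-0.0395 rim2 (array([237., 309.]), array([407., 443.])) foot2 (array([249., 403.]), array([408., 531.])) rim3 (array([252., 293.]), array([387., 399.])) mat (array([177., 352.]), array([465., 585.]))
(array([239., 299.]), array([375., 406.]))
```

View pics/s9.png

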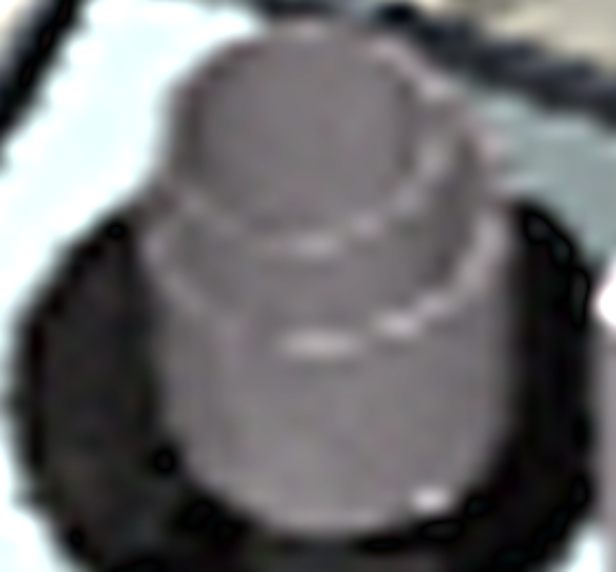

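Call:
carry_out(rows=[[[0,0,-3],[0,0,0],1],[[0,0,-7],[0,0,0],1],[[-1,-4,-7],[0,0,0],1],[[-3,-8,-7],[0,0,0],1],[[-6,-12,-7],[0,0,0],1],[[-9,-15,-7],[0,0,0],1],[[-10,-16,-4],[0,0,0],1],[[-10,-16,0],[0,0,0],1],[[-10,-16,5],[0,0,0],1],[[-10,-16,8],[0,0,0],1],[[-10,-16,8],[0,0,0],1],[[-10,-16,8],[0,0,0],1]])

```text
clock: 35.05
tool_pos: [0.4303, -0.1325, 0.092]
eef_rot: [0.727, 0.686, -0.0, -0.0]
contact_force: [-0.1, -0.4, -1.6]
opening: 0.364
finger_force: 14.9
```

Call:
carry_out(rows=[[[0,0,0],[0,0,0],1],[[0,0,0.5],[0,0,0],1],[[0,0,1],[0,0,0],1],[[0,0,1.5],[0,0,0],1],[[0,0,2],[0,0,0],1],[[0,0,2],[0,0,0],1],[[0,0,2],[0,0,0],1]], newtons=6)

```text
clock: 35.75
tool_pos: [0.4301, -0.1325, 0.0717]
eef_rot: [0.727, 0.686, -0.0, -0.0]
contact_force: [-0.4, 0.1, -0.3]
opening: 0.365
finger_force: 6.0
```

Call:
carry_out(rows=[[[0,0,0.4],[0,0,0],1],[[0,0,0.8],[0,0,0],1],[[0,0,1.2],[0,0,0],1],[[0,0,1.5],[0,0,0],1],[[0,0,1.5],[0,0,0],1],[[0,0,1.5],[0,0,0],1]], newtons=5)

```text
clock: 36.35
tool_pos: [0.4302, -0.1326, 0.0568]
eef_rot: [0.727, 0.686, -0.0, -0.0]
contact_force: [0.4, -0.2, -1.7]
opening: 0.364
finger_force: 5.0
```

Run:
```python
from h import *
s=r.snapshot("side"); u,v=px(s,[.43,-.1325,.05]).astype(int); crop("s10",s,u-40,u+40,v-35,v+35,7)
```

```text
(no output)
```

View pics/s10.png

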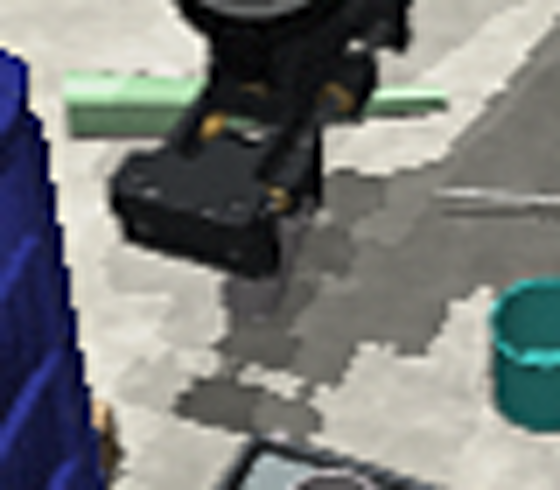

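Call:
carry_out(rows=[[[0,0,0.3],[0,0,0],1],[[0,0,0.6],[0,0,0],1],[[0,0,0.9],[0,0,0],1],[[0,0,0.9],[0,0,0],1]])

```text
clock: 36.8
tool_pos: [0.4307, -0.1326, 0.048]
eef_rot: [0.727, 0.686, 0.0, 0.0]
contact_force: [0.1, -0.1, 3.2]
opening: 0.366
finger_force: 5.0
```

Call:
carry_out(rows=[[[0,0,0.3],[0,0,0],1],[[0,0,0.6],[0,0,0],1],[[0,0,0.9],[0,0,0],1],[[0,0,0.9],[0,0,0],1]])

```text
clock: 37.2
tool_pos: [0.4305, -0.1327, 0.039]
eef_rot: [0.727, 0.686, 0.0, 0.0]
contact_force: [0.2, 0.8, 4.3]
opening: 0.362
finger_force: 5.0
```

Call:
carry_out(rows=[[[0,0,0.3],[0,0,0],1],[[0,0,0.6],[0,0,0],1],[[0,0,0.6],[0,0,0],1],[[0,0,0.6],[0,0,0],0.55],[[0,0,0.6],[0,0,0],0.5],[[0,0,0.6],[0,0,0],0.3],[[0,0,0.6],[0,0,0],0.25],[[0,0,0.6],[0,0,0],0.25]])

```text
clock: 38.0
tool_pos: [0.4302, -0.1326, 0.0328]
eef_rot: [0.727, 0.686, -0.0, -0.0]
contact_force: [0.9, -0.1, 0.6]
opening: 0.741
finger_force: 0.0
```

Call:
carry_out(rows=[[[0,0,-1],[0,0,0],0.25],[[0,0,-4],[0,0,0],0.25],[[0,0,-8],[0,0,0],0.25],[[0,0,-13],[0,0,0],0.25],[[0,-4,-16],[0,0,0],0.25],[[0,-9,-18],[0,0,0],0.25],[[0,-10,-18],[0,0,0],0.25],[[0,-10,-18],[0,0,0],0.25]])

```text
clock: 38.8
tool_pos: [0.3278, -0.1271, 0.2135]
eef_rot: [0.728, 0.686, -0.001, -0.0]
contact_force: [1.6, -0.3, -0.9]
opening: 0.748
finger_force: 0.0
```

Run:
```python
from h import *
for n in("side","top"):
    s=r.snapshot(n); u,v=px(s,[.43,-.1325,.04]).round().astype(int); print(n,u,v)
    g=s["image"].astype(int).mean(2)[v-16:v+17,u-16:u+17]
    for row in g: print("".join(" .:-=+*#%@"[9-min(9,int(x)//22)] for x in row))
    a=np.linspace(0,2*np.pi,60)
    for z,q in((.077,.017),(0,.016)):
        e=np.array([px(s,[.43+q*np.cos(t),-.1325+q*np.sin(t),z]) for t in a])-[u-16,v-16]; print(z,e.min(0).round(1),e.max(0).round(1))
```

```text
side 218 187
       .  .:............::.-++===
         .......::::....:..-+====
      .   .   ....::::.:...-+==++
     ..:...       .:.......-++++=
      .:+#+-:...:..::::..-+++++++
     -*#****+:..::::::...-++===++
    .+#**++**......:::=++++=.  -=
   .:+#**++**+:....:::=*+==.:+: .
 ....=#**+++=+:....::=*+=====++++
....=-=+*++=-*-..:::=*====+++++++
:...-*+-::=+*#=.:::=*=====+++++++
.:..-********#-::::=*+====+=====+
  ..-+*******#=::::-===========++
.....=**+****#+-::++==========+++
     -*******#+::+#++=======+====
     -*******#+:.=++++========++=
     -#******#=.   -++========+++
     -*******#+.  .... -==+++++++
     :+**+****#:........  -===+++
    .-+*******#+:.........    -++
 .  .-+*******#+++:.............-
..  .:+*******#+++:..............
..  ..=**+****#++:...............
...  .=*******#++:.......:.......
      :+*****++:.................
     ...=++++:..   ..............
      .       .   ...............
             ....................
  ..     ........................
 .........................:......
......................:......::..
.................................
[... 578 characters left out ...]
============*####%##############
============+#%##################
============*%%##*###############
============*%%##################
============+####################
=============*#%#%###############
=============*#%#################
=============*#%#################
=============+##%%%###%##%#######
============++##%%%###%%%%%%%##%%
============*##%%%%###%%%%%%%%%%%
===========+#%##%@%##*#%%%%%%%%%%
===========+#%%#%@%#**###%##%##%%
+++++==+++++#%%#%%%#**#########%%
************#%##%@%#**##########%
***********#%%##%@%#+*#####%###%%
***********#%%##%@%#+*#########%%
***********#%%#%%@%#+*###%######%
************%###%%%#+*#%#%####%%%
0.077 [11.9 10.1] [23.2 21.3]
0 [ 9.9 12.2] [20.  22.2]
```

Run:
```python
from h import *
s=r.snapshot("side"); a=np.linspace(0,2*np.pi,60)
for c in([.431,-.153],[.429,-.153],[.431,-.156]):
    for z,q in((.077,.017),(0,.016)):
        e=np.array([px(s,[c[0]+q*np.cos(t),c[1]+q*np.sin(t),z]) for t in a])-[202,171]; print(c,z,e.min(0).round(1),e.max(0).round(1))
delta([.431,-.153,.057],np.radians(86.6))
```

```text
[0.431, -0.153] 0.077 [4.  3.9] [14.2 11.1]
[0.431, -0.153] 0 [ 6.  19.8] [15.2 26.5]
[0.429, -0.153] 0.077 [4.2 3.6] [14.4 10.7]
[0.429, -0.153] 0 [ 6.3 19.4] [15.4 26.1]
[0.431, -0.156] 0.077 [3.1 3.7] [13.3 10.9]
[0.431, -0.156] 0 [ 5.2 19.6] [14.4 26.3]
tcp [ 0.3322 -0.1268  0.2128] clock 38.95
shift cm [-2.06  9.99 15.59]
now closing dir deg -3.3 turn about tool z deg -89.9 tilt [ 1.8e-03  5.0e-04 -1.0e+00] q7 -0.31
```

Call:
carry_out(rows=[[[-1,3,0],[0,0,-8],0.2],[[-2,6,0],[0,0,-16],0.2],[[-2.2,9,0],[0,0,-24],0.2],[[-2.2,9.8,0],[0,0,-32],0.2],[[-2.2,9.8,0],[0,0,-40],0.2],[[-2.2,9.8,2],[0,0,-48],0.2],[[-2.2,9.8,4],[0,0,-56],0.2],[[-2.2,9.8,6],[0,0,-64],0.2],[[-2.2,9.8,7],[0,0,-72],0.2],[[-2.2,9.8,8],[0,0,-80],0.2],[[-2.2,9.8,9],[0,0,-88],0.2],[[-2.2,9.8,9],[0,0,-90],0.2]], newtons=4)

```text
clock: 40.15
tool_pos: [0.4275, -0.1539, 0.121]
eef_rot: [0.028, 1.0, 0.001, -0.001]
contact_force: [0.1, 0.1, 0.3]
opening: 0.802
finger_force: 0.0
```

Call:
carry_out(rows=[[[0,0,0],[0,0,0],0.2],[[0,0,0],[0,0,0],0.2]])

```text
clock: 40.35
tool_pos: [0.4277, -0.1543, 0.1229]
eef_rot: [0.03, 1.0, 0.0, 0.0]
contact_force: [0.4, -0.7, 0.0]
opening: 0.798
finger_force: 0.0
```

Run:
```python
from h import *
delta([.429,-.155,.057],np.radians(86.6))
```

```text
tcp [ 0.4277 -0.1543  0.1229] clock 40.35
shift cm [-0.13 -0.07  6.59]
now closing dir deg 86.55 turn about tool z deg -0.05 tilt [ 7.e-04  4.e-04 -1.e+00] q7 0.74
```

Call:
carry_out(rows=[[[-0.1,0,2],[0,0,0],0.2],[[-0.1,0,4],[0,0,0],0.2],[[-0.1,0,6.6],[0,0,0],0.2],[[-0.1,0,6.6],[0,0,0],0.2],[[-0.1,0,6.6],[0,0,0],0.4],[[-0.1,0,6.6],[0,0,0],0.5],[[-0.1,0,6.6],[0,0,0],0.55],[[-0.1,0,6.6],[0,0,0],0.6],[[-0.1,0,6.6],[0,0,0],0.65],[[-0.1,0,6.6],[0,0,0],1],[[-0.1,0,6.6],[0,0,0],1]])

```text
clock: 41.45
tool_pos: [0.4283, -0.1542, 0.0571]
eef_rot: [0.029, 1.0, 0.0, 0.0]
contact_force: [-0.6, 0.4, 3.2]
opening: 0.367
finger_force: 4.0
```

Call:
carry_out(rows=[[[0,0,0],[0,0,0],0.5],[[0,0,0],[0,0,0],0.3],[[0,0,0],[0,0,0],0.3],[[0,0,0],[0,0,8],0.3],[[0,0,0],[0,0,16],0.3],[[0,0,0],[0,0,24],0.3],[[0,0,0],[0,0,32],0.3],[[0,0,0],[0,0,40],0.3],[[0,0,0],[0,0,48],0.3],[[0,0,0],[0,0,56],0.3],[[0,0,0],[0,0,64],0.3],[[0,0,0],[0,0,72],0.3]])

```text
clock: 42.65
tool_pos: [0.428, -0.1545, 0.0568]
eef_rot: [0.613, 0.79, -0.0, -0.0]
contact_force: [0.5, 0.1, -0.6]
opening: 0.698
finger_force: 0.0
```

Call:
carry_out(rows=[[[0,0,0],[0,0,8],0.3],[[0,0,0],[0,0,16],0.3],[[0,0,0],[0,0,18],0.3],[[0,0,0],[0,0,18],0.5],[[0,0,0],[0,0,18],0.55],[[0,0,0],[0,0,18],0.6],[[0,0,0],[0,0,18],0.65],[[0,0,0],[0,0,18],1],[[0,0,0],[0,0,18],1],[[0,0,0],[0,0,18],1]], newtons=30)

```text
clock: 43.65
tool_pos: [0.428, -0.1545, 0.0569]
eef_rot: [0.727, 0.686, 0.0, -0.0]
contact_force: [-0.4, 0.3, -0.0]
opening: 0.362
finger_force: 29.9
```

Run:
```python
from h import *
s=r.snapshot("side"); g=s["image"].astype(int).mean(2)
print("cols 212..240")
for v in range(214,246): print(v," ".join("%3d"%x for x in g[v,212:241]))
a=np.linspace(0,2*np.pi,100)
for nm,c,q,z in(("rim2",[.597,-.0405],.0285,.065),("rim3",[.595,-.044],.0225,.081),("rim3c",[.5965,-.0415],.0225,.081)):
    e=np.array([px(s,[c[0]+q*np.cos(t),c[1]+q*np.sin(t),z]) for t in a]); print(nm,e.min(0).round(1),e.max(0).round(1))
t=r.snapshot("top"); g=t["image"].astype(int).mean(2); m=px(t,[.5965,-.042,.08]); print(m)
u,v=m.astype(int)
print("cols",u-13)
for y in range(v-13,v+14): print(y," ".join("%3d"%x for x in g[y,u-13:u+14]))
```

```text
cols 212..240
214  52  12  57  64  44  31  40  61  91 109 114  98 142 207 220 213 209 207 213 210 198 197 200 200 195 198 199 201 204
215  25  57 158 186 152  95  60  45  41  42  58  92  97 115 106 145 202 210 205 203 201 202 207 207 203 200 200 202 214
216  21 152 175 169 170 173 176 147 140  97  48  49  54  65  97  98  92  97 135 179 197 202 208 209 205 204 206 205 204
217  69 151 167 162 161 162 174 185 190 196 169 175 191 164 165 117  74  90  99 101 104 158 205 210 208 210 213 209 202
218 151 174 163 159 162 173 183 190 164 100  73  80  76  80  83 112 160 123  50  47  86  98  99 107 156 201 211 213 208
219 156 168 163 161 173 181 200 126  58  75  83  88  90  91  89  88  79 149 123  70  51  30  44  80 101 105 112 161 163
220 175 165 159 170 176 193 136  72  71  82  86  90  90  90  91  87  83  70 189 201 165 100  62  47  30  43  77 101 109
221 166 163 171 177 181 170 102  65  75  83  88  91  92  90  91  93  87  73 113 119 173 197 196 154  91  62  46  29  34
222 164 174 175 175 185 126  59  66  77  79  84  91  92  91  92  91  89  76 117 109 122 170 184 185 191 188 160  94  55
223 17
[... 5214 characters left out ...]
  20  17  20  26  27  24  32
150  25  23  18  18  31  61  76  71  74  71  57  47  49  65  84  91 100  81  43  24  17  21  21  23  23  19  42
151  23  25  16  10  14  29  46  56  80  85  70  54  56  72  91  87  66  43  26  18  16  22  24  26  22  28  55
152  22  24  24  24  17  19  25  35  49  53  48  41  44  45  56  45  31  16  18  25  24  23  24  30  19  30  76
153  30  23  28  24  20  13  16  21  24  28  29  30  28  28  22  25  16  22  19  24  20  25  26  28  26  55 101
154  50  30  24  24  24  25  16  18  14  17  24  20  22  18  19  19  22  17  22  16  26  29  19  23  42  80 118
155  77  42  23  24  25  19  23  21  17  18  21  19  13  20  22  21  22  28  30  25  20  22  21  38  75 107 126
```

Call:
carry_out(rows=[[[0,0,-3],[0,0,0],1],[[0,0,-8],[0,0,0],1],[[0,0,-13],[0,0,0],1],[[2,1,-17],[0,0,0],1],[[5,3,-18],[0,0,0],1],[[8,6,-18],[0,0,0],1],[[9.5,9,-18],[0,0,0],1],[[10,12,-18],[0,0,0],1],[[10,15,-17],[0,0,0],1],[[10,16,-15],[0,0,0],1],[[10,16,-13],[0,0,0],1],[[10,16,-13],[0,0,0],1]])

```text
clock: 44.95
tool_pos: [0.5911, -0.0644, 0.1839]
eef_rot: [0.727, 0.687, -0.003, -0.002]
contact_force: [-0.9, -0.3, -1.1]
opening: 0.36
finger_force: 29.9
```

Call:
carry_out(rows=[[[0,0,0],[0,0,0],1],[[0,0,0],[0,0,0],1]])

```text
clock: 45.15
tool_pos: [0.5938, -0.0638, 0.1879]
eef_rot: [0.727, 0.686, 0.001, 0.0]
contact_force: [-0.4, 0.6, -0.2]
opening: 0.361
finger_force: 29.9
```

Run:
```python
from h import *
delta([.5957,-.0432,.145],np.radians(-3.4)); print(r.get_state()["contact_force"])
```

```text
tcp [ 0.5938 -0.0638  0.1879] clock 45.15
shift cm [2.07 0.07 4.29]
now closing dir deg -3.31 turn about tool z deg 0.09 tilt [ 1.3e-03  1.0e-04 -1.0e+00] q7 -0.53
[-0.38653573  0.55390362 -0.24247444]
```

Call:
carry_out(rows=[[[1,0.1,0],[0,0,0],1],[[2.1,0.1,1],[0,0,0],1],[[2.1,0.1,2.5],[0,0,0],1],[[2.1,0.1,4.2],[0,0,0],1],[[2.1,0.1,4.2],[0,0,0],1],[[2.1,0.1,4.2],[0,0,0],1],[[2.1,0.1,4.2],[0,0,0],1],[[2.1,0.1,4.2],[0,0,0],1]])

```text
clock: 45.95
tool_pos: [0.5962, -0.043, 0.1455]
eef_rot: [0.727, 0.686, 0.001, 0.0]
contact_force: [1.1, -0.0, -1.2]
opening: 0.365
finger_force: 29.9
```

Run:
```python
from h import *
delta([.5957,-.0432,.145],np.radians(-3.4)); print(r.get_state()["contact_force"])
s=r.snapshot("side"); g=s["image"].astype(int).mean(2)
for v in range(200,236): print(v," ".join("%3d"%x for x in g[v,210:240]))
a=np.linspace(0,2*np.pi,100); p=r.get_state()["tool_pos"]
e=np.array([px(s,[p[0]+.016*np.cos(t),p[1]+.016*np.sin(t),p[2]-.057]) for t in a]); print(e.min(0).round(1),e.max(0).round(1))
```

```text
tcp [ 0.5962 -0.043   0.1455] clock 45.95
shift cm [-0.03 -0.05  0.05]
now closing dir deg -3.32 turn about tool z deg 0.08 tilt [ 1.3e-03  2.0e-04 -1.0e+00] q7 -0.61
[ 1.13538537 -0.00779024 -1.23413927]
200  51  51  54  50  54  53  53  53  43  22  18  19  19  47  54  54  44  21  10  27 104 117 112 114 117 119 122 120 119 116
201  51  52  50  50  50  52  51  53  53  34  26  57  54  43  50  51  31  16   5  29 101 114 110 111 114 118 126 125 125 124
202  50  53  51  53  51  51  52  52  49  52  60 191 143  40  25  25  17  10  29  57 105 115 112 115 115 117 121 121 124 119
203  51  50  52  52  52  52  52  52  51  51  47  30  64  83  53  15  16  26  67  91 112 117 117 115 112 110 110 115 114 113
204  52  50  50  49  50  52  48  50  51  52  47  58  89 107  66  20  14  53  86 114 118 119 121 117 109 111 112 111 111 122
205  49  51  47  50  41  41  51  55  57  59  41  21  61  63  36  16  44  78  68 108 121 117 120 118 118 118 114 114 124 129
206  55  99  71  47  46  91  93  66  57  54  30  27  27  36  32  20  78  88  73 106 121 121 117 115 119 117 115 127 127 128
207 123 117  71  54  58  60
[... 2896 characters left out ...]
  81  81  85  99  88  73  62  33  21  28  18   4 129
231  68  25  30  36  36  43  68  74  79  85  82  74  81  82  82  86  83  89 121 118  86  76  75  61  37  19  23  15  28 202
232  33  29  36  33  31  35  62  74  75  77  87  87  93  93 108 117 114  88  78  80  76  77  75  61  32  20  27  18  26 115
233  20  33  35  34  31  32  60  74  76  79  80  81  81  82  84  82  82  84  86  83  79  77  74  60  37  25  20  18  34  80
234  23  32  31  33  33  29  60  74  77  78  81  81  81  82  85  86  86  87  86  84  81  78  74  62  38  24  22  20  39  85
235  24  33  35  33  34  32  47  69  76  78  79  81  81  83  83  87  88  87  85  84  79  77  73  59  35  26  24  24  39  85
[218.6 216.8] [229.3 225.1]
```

Call:
carry_out(rows=[[[0,0,0.3],[0,0,0],1],[[0,0,0.6],[0,0,0],1],[[0,0,0.9],[0,0,0],1],[[0,0,1.2],[0,0,0],1],[[0,0,1.2],[0,0,0],1]])

```text
clock: 46.5
tool_pos: [0.5954, -0.0431, 0.1323]
eef_rot: [0.727, 0.686, -0.0, -0.0]
contact_force: [0.2, -0.0, -1.4]
opening: 0.364
finger_force: 29.9
```

No contact 6 mm below the rim: pot 4 is entering pot 3.

Call:
carry_out(rows=[[[0,0,0.5],[0,0,0],1],[[0,0,1],[0,0,0],1],[[0,0,1.5],[0,0,0],1],[[0,0,2],[0,0,0],1],[[0,0,2],[0,0,0],1]])

```text
clock: 47.0
tool_pos: [0.5952, -0.0431, 0.112]
eef_rot: [0.727, 0.686, -0.001, -0.0]
contact_force: [-0.2, 0.5, -0.7]
opening: 0.361
finger_force: 29.9
```

Call:
carry_out(rows=[[[0,0,0.7],[0,0,0],1],[[0,0,1.4],[0,0,0],1],[[0,0,2.1],[0,0,0],1],[[0,0,2.7],[0,0,0],1],[[0,0,2.7],[0,0,0],1],[[0,0,2.7],[0,0,0],1]])

```text
clock: 47.6
tool_pos: [0.5957, -0.0428, 0.0857]
eef_rot: [0.727, 0.686, 0.0, -0.0]
contact_force: [-0.3, -0.7, -1.7]
opening: 0.362
finger_force: 29.9
```

Call:
carry_out(rows=[[[0,0,0],[0,0,0],0.5],[[0,0,0],[0,0,0],0.3],[[0,0,0],[0,0,0],0.2],[[0,0,0],[0,0,0],0.2],[[0,0,0],[0,0,0],0.2],[[0,0,-3],[0,0,0],0.2],[[0,0,-8],[0,0,0],0.2],[[0,0,-13],[0,0,0],0.2],[[0,0,-17],[0,0,0],0.2],[[0,0,-17],[0,0,0],0.2]])

```text
clock: 48.6
tool_pos: [0.5992, -0.0419, 0.2619]
eef_rot: [0.727, 0.686, 0.005, 0.004]
contact_force: [1.0, 0.5, 0.5]
opening: 0.8
finger_force: 0.0
```

Run:
```python
from h import *
s=r.snapshot("side"); g=s["image"].astype(int).mean(2)
for v in range(208,246): print(v," ".join("%3d"%x for x in g[v,212:240]))
a=np.linspace(0,2*np.pi,100)
for nm,c,q,z in(("rim2",[.597,-.0405],.0285,.065),("foot2",[.597,-.0405],.0275,.014),("rim3",[.5955,-.0435],.0225,.081),("rim4",[.5955,-.0435],.017,.097)):
    e=np.array([px(s,[c[0]+q*np.cos(t),c[1]+q*np.sin(t),z]) for t in a]); print(nm,e.min(0).round(1),e.max(0).round(1))
delta([.6114,.1868,.24],np.radians(86.7))
```

```text
208 162 158 165 170 169 170 169 167 167 163 161 165 173 174 174 173 173 178 122  80 104 115 118 119 118 118 132 134
209 160 161 165 168 169 170 175 172 164 165 165 169 173 172 171 172 170 176 125  84  90  83 109 118 119 136 147 141
210 156 160 167 173 174 171 168 170 164 161 163 166 162 159 164 162 164 174 124  82  90  90 111 124 123 139 143 141
211 123  95 131 162 170 169 170 171 168 166 168 168 165 168 165 165 169 172 119  81  88  88 109 129 134 132 134 135
212 115  57  74 110 157 169 136 156 179 177 173 171 172 169 166 167 171 114  75  86  92  87  83 114 126 124 129 130
213  82  43  31  38  77  82  83  94 133 134 160 174 175 179 178 173 174 121  84  87 111  98 118 128 125 128 125 129
214  47  14  58  63  44  31  42  57  76  89  93  81 114 167 181 179 127  83  89  89 106 129 134 131 126 127 128 129
215  26  51 139 163 134  89  61  48  79 107 114 109 108 105 114 147 182 129  83 106 129 133 135 134 131 129 130 130
216  25 134 156 149 150 153 158 131 120  92  80  86  86  84  71  94  73  39  54  75 118 133 134 134 133 131 132 134
217  57 132 149 145 144 145 154 117  72  72  84  90  90 
[... 2907 characters left out ...]
  20  14  20  25  22  21  20  24  23  20  15  98 107
243  24  28  34  38  30  19  26  19  24  24  18  21  20  18  20  20  22  26  19  25  21  22  26  15  16  53 140 122
244  75  27  33  35  27  22  23  23  23  26  24  21  26  22  24  25  22  20  26  23  19  20  16  20  43  93 106  98
245 133  81  39  33  27  20  22  24  24  24  23  26  28  23  25  26  24  24  22  21  20  22  25  61 100 108 115 102
rim2 [215.5 218.9] [234.4 233.8]
foot2 [216.9 229.3] [234.5 243.6]
rim3 [216.5 216.5] [231.5 228.2]
rim4 [218.  214.5] [229.5 223.4]
tcp [ 0.5974 -0.0426  0.2588] clock 48.65
shift cm [22.98  0.05  1.9 ]
now closing dir deg -3.33 turn about tool z deg 89.97 tilt [ 6.3e-03  2.0e-04 -1.0e+00] q7 -0.5
```

Call:
carry_out(rows=[[[3,0,0],[0,0,8],0],[[6,0,0],[0,0,16],0],[[9,0,0],[0,0,24],0],[[12,0,0],[0,0,32],0],[[15,0,0],[0,0,40],0],[[18,0,0],[0,0,48],0],[[20,0,0],[0,0,56],0],[[22,0,0],[0,0,64],0],[[23,0,0],[0,0,72],0],[[23,0,0],[0,0,80],0],[[23,0,0],[0,0,88],0],[[23,0,0],[0,0,90],0]])

```text
clock: 49.85
tool_pos: [0.6081, 0.1862, 0.2541]
eef_rot: [1.0, -0.03, -0.001, 0.001]
contact_force: [-0.5, -1.1, 0.4]
opening: 1.0
finger_force: 0.0
```

Call:
carry_out(rows=[[[0,0,0],[0,0,0],0],[[0,0,0],[0,0,0],0]])

```text
clock: 50.05
tool_pos: [0.6087, 0.1863, 0.2552]
eef_rot: [1.0, -0.028, -0.001, 0.0]
contact_force: [0.1, -0.3, 0.1]
opening: 1.005
finger_force: 0.0
```

Run:
```python
from h import *
delta([.6114,.1868,.145],np.radians(86.7))
```

```text
tcp [0.6087 0.1863 0.2552] clock 50.05
shift cm [ 0.28 -0.07 11.02]
now closing dir deg -93.19 turn about tool z deg 0.11 tilt [-1.1e-03 -5.0e-04 -1.0e+00] q7 -2.12
```

Call:
carry_out(rows=[[[0.2,0,4],[0,0,0],0],[[0.2,0,8],[0,0,0],0],[[0.2,0,10.9],[0,0,0],0],[[0.2,0,10.9],[0,0,0],0],[[0.2,0,10.9],[0,0,0],0.5],[[0.2,0,10.9],[0,0,0],1],[[0.2,0,10.9],[0,0,0],1],[[0.2,0,10.9],[0,0,0],1],[[0.2,0,10.9],[0,0,0],1],[[0.2,0,10.9],[0,0,0],1],[[0.2,0,10.9],[0,0,0],1],[[0.2,0,10.9],[0,0,0],1]], newtons=15)

```text
clock: 51.25
tool_pos: [0.611, 0.1865, 0.1469]
eef_rot: [1.0, -0.029, -0.0, -0.0]
contact_force: [0.8, 0.8, -0.5]
opening: 0.303
finger_force: 0.0
```

Call:
carry_out(rows=[[[0,0,0],[0,0,0],1],[[0,0,0],[0,0,0],1]])

```text
clock: 51.45
tool_pos: [0.611, 0.1865, 0.1468]
eef_rot: [1.0, -0.029, -0.0, -0.0]
contact_force: [-0.7, 0.3, 0.7]
opening: 0.202
finger_force: 15.0
```

Run:
```python
from h import *
delta([.6004,.0165,.145],np.radians(86.7)); print(r.get_state()["contact_force"])
```

```text
tcp [0.611  0.1865 0.1468] clock 51.45
shift cm [-0.07 17.03  0.18]
now closing dir deg -93.32 turn about tool z deg -0.02 tilt [-1.e-04  0.e+00 -1.e+00] q7 -2.15
[-0.72256956  0.28208395  0.70703441]
```

Gripped. Slide the hood shut slowly.

Call:
carry_out(rows=[[[0,0.8,0],[0,0,0],1],[[0,2,0],[0,0,0],1],[[0,3.5,0],[0,0,0],1],[[0,5,0],[0,0,0],1],[[0,6.5,0],[0,0,0],1],[[0,8,0],[0,0,0],1],[[0,9.5,0],[0,0,0],1],[[0,11,0],[0,0,0],1],[[0,12.5,0],[0,0,0],1],[[0,14,0],[0,0,0],1],[[0,15.2,0],[0,0,0],1],[[0,16,0],[0,0,0],1]], newtons=20)

```text
clock: 52.65
tool_pos: [0.6005, 0.0244, 0.1466]
eef_rot: [1.0, -0.03, -0.001, 0.001]
contact_force: [-5.0, 1.7, 2.1]
opening: 0.208
finger_force: 20.0
```

Call:
carry_out(rows=[[[0,0.5,0],[0,0,0],1],[[0,1,0],[0,0,0],1],[[0,1.3,0],[0,0,0],1],[[0,1.3,0],[0,0,0],1],[[0,1.3,0],[0,0,0],1]])

```text
clock: 53.15
tool_pos: [0.6, 0.0162, 0.1467]
eef_rot: [1.0, -0.028, -0.001, -0.002]
contact_force: [-4.8, 7.0, 1.6]
opening: 0.2
finger_force: 20.0
```

Run:
```python
from h import *
delta([.6004,.0165,.145],np.radians(86.7)); print(r.get_state()["contact_force"])
```

```text
tcp [0.6    0.0162 0.1467] clock 53.15
shift cm [ 0.03 -0.03  0.17]
now closing dir deg -93.2 turn about tool z deg 0.1 tilt [-0.0017  0.0036 -1.    ] q7 -1.93
[-4.75948267  7.04626054  1.61294185]
```

Call:
carry_out(rows=[[[0,0,0],[0,0,-8],1],[[0,0,0],[0,0,-16],1],[[0,0,0],[0,0,-24],1],[[0,0,0],[0,0,-32],1],[[0,0,0],[0,0,-40],1],[[0,0,0],[0,0,-48],1],[[0,0,0],[0,0,-56],1],[[0,0,0],[0,0,-64],1],[[0,0,0],[0,0,-72],1],[[0,0,0],[0,0,-80],1],[[0,0,0],[0,0,-88],1],[[0,0,0],[0,0,-91],1]])

```text
clock: 54.35
tool_pos: [0.6001, 0.0162, 0.1467]
eef_rot: [0.72, 0.694, 0.001, -0.002]
contact_force: [-5.2, 7.3, 2.2]
opening: 0.207
finger_force: 20.0
```

Call:
carry_out(rows=[[[0,0,0],[0,0,0],1],[[0,0,0],[0,0,0],1],[[0,0,0],[0,0,0],1]])

```text
clock: 54.65
tool_pos: [0.6001, 0.0161, 0.1468]
eef_rot: [0.721, 0.693, 0.001, -0.002]
contact_force: [-5.3, 7.1, 1.4]
opening: 0.206
finger_force: 20.0
```

Run:
```python
from h import *
delta([.6004,.0165,.145],np.radians(-3.3)); print(r.get_state()["contact_force"],r.get_state()["moment"])
```

```text
tcp [0.6001 0.0161 0.1468] clock 54.65
shift cm [0.04 0.03 0.18]
now closing dir deg -2.31 turn about tool z deg 0.99 tilt [-0.0012  0.0046 -1.    ] q7 -0.73
[-5.27884554  7.08064651  1.44314118] [ 1.43210696  1.19051886 -0.32602305]
```

Call:
carry_out(rows=[[[0,0,0],[0,0,0],0.7],[[0,0,0],[0,0,0],0.5],[[0,0,0],[0,0,0],0.4],[[0,0,0],[0,0,0],0.3],[[0,0,-3],[0,0,0],0.3],[[0,0,-6],[0,0,0],0.3],[[0,0,-6],[0,0,-8],1],[[0,0,-6],[0,0,-16],1],[[0,0,-6],[0,0,-24],1],[[0,0,-6],[0,0,-32],1],[[0,0,-6],[0,0,-40],1],[[0,0,-6],[0,0,-48],1]])

```text
clock: 55.85
tool_pos: [0.6014, 0.0131, 0.2069]
eef_rot: [0.375, 0.927, -0.0, 0.0]
contact_force: [-0.2, 0.4, 0.6]
opening: 0.183
finger_force: 0.0
```

Call:
carry_out(rows=[[[0,0,0],[0,0,-8],1],[[0,0,0],[0,0,-16],1],[[0,0,0],[0,0,-24],1],[[0,0,0],[0,0,-32],1],[[0,0,0],[0,0,-40],1],[[0,0,0],[0,0,-43],1],[[0,0,0],[0,0,-43],1],[[0,0,0],[0,0,-43],1]])

```text
clock: 56.65
tool_pos: [0.6012, 0.0134, 0.2068]
eef_rot: [0.013, 1.0, -0.0, 0.0]
contact_force: [0.6, -0.3, -0.2]
opening: 0.004
finger_force: 0.0
```

Run:
```python
from h import *
delta([.6004,.0175,.172],np.radians(86.7)); print(r.get_state()["contact_force"],r.get_state()["moment"])
```

```text
tcp [0.6012 0.0134 0.2068] clock 56.65
shift cm [0.09 0.41 3.48]
now closing dir deg 88.57 turn about tool z deg 1.87 tilt [ 2.e-04 -2.e-04 -1.e+00] q7 0.68
[ 0.56994775 -0.25174081 -0.17768075] [-0.02413637  0.02224395  0.01076697]
```

Now press down on the bar.

Call:
carry_out(rows=[[[0,0.4,2],[0,0,2],1],[[0,0.4,3.5],[0,0,2],1],[[0,0.4,4.3],[0,0,2],1],[[0,0.4,5],[0,0,2],1],[[0,0.4,5.7],[0,0,2],1],[[0,0.4,6.3],[0,0,2],1],[[0,0.4,6.7],[0,0,2],1],[[0,0.4,6.7],[0,0,2],1],[[0,0.4,6.7],[0,0,2],1]])

```text
clock: 57.55
tool_pos: [0.6013, 0.0181, 0.1405]
eef_rot: [0.029, 1.0, 0.0, 0.0]
contact_force: [-1.7, 0.7, 5.7]
opening: 0.002
finger_force: 2.8
```

Call:
carry_out(rows=[[[0,0,0.1],[0,0,0],1],[[0,0,0.2],[0,0,0],1],[[0,0,0.3],[0,0,0],1],[[0,0,0.3],[0,0,0],1]])

```text
clock: 57.95
tool_pos: [0.6017, 0.0195, 0.1401]
eef_rot: [0.029, 1.0, 0.001, 0.001]
contact_force: [-6.5, -0.7, 20.9]
opening: 0.004
finger_force: 10.4
```

Call:
carry_out(rows=[[[0,0,-0.6],[0,0,0],1],[[0,0,-0.8],[0,0,0],1],[[0,0,-0.8],[0,0,0],1],[[0,0,-0.8],[0,0,0],1]])

```text
clock: 58.35
tool_pos: [0.601, 0.0174, 0.1443]
eef_rot: [0.029, 1.0, -0.0, -0.0]
contact_force: [0.5, 0.2, 0.3]
opening: 0.006
finger_force: 0.0
```

Call:
carry_out(rows=[[[0,0,-4],[0,0,0],1],[[0,0,-8],[0,0,0],1],[[0,0,-12],[0,0,0],1],[[13,0,-14],[0,0,0],1],[[18,0,-14],[0,0,0],1],[[20,0,-14],[0,0,0],1],[[20,0,-14],[0,0,0],1],[[20,0,-14],[0,0,0],1],[[20,0,-14],[0,0,0],1]])

```text
clock: 59.25
tool_pos: [0.4011, 0.0288, 0.2849]
eef_rot: [0.029, 1.0, -0.001, 0.0]
contact_force: [0.9, -0.0, 1.1]
opening: 0.006
finger_force: 0.0
```

Run:
```python
from h import *
print(r.get_state()["tool_pos"],r.get_state()["contact_force"])
t=r.snapshot("top"); g=t["image"].astype(int).mean(2); c=[.6005,.018]
for z in(.140,.168): print(z,px(t,[*c,z]).round(1), "button",px(t,[.597,-.042,.138]).round(1))
print("cols 246..292")
for v in range(126,152): print(v," ".join("%3d"%x for x in g[v,246:292]))
```

```text
[0.40111126 0.02878125 0.28492683] [ 0.91403809 -0.00617238  1.0577317 ]
0.14 [262.4 137.3] button [282.9 138.4]
0.168 [262.3 135.4] button [282.9 138.4]
cols 246..292
126 123 113 116 112 107 107 106 111 110 108 109 112 113 114 115 115 123 122 124 124 124 124 123 124 125 126 126 127 128 127 127 126 128 128 125 125 127 128 129 128 127 128 129 129 128 127
127 126 111 106  94  89  89  84  84  87  84  85  88  93  91  90  90 101 109 109 108 107 108 106 107 107 110 109 111 109 117 124 128 126 128 128 129 128 126 125 127 127 128 129 129 129 130
128 123 110  93  83 101 115  93  79  79  76  76  77  80  77  75  76  79  84  83  83  83  79  84  80  82  85  87  88  93  95 116 127 128 127 127 130 129 127 128 127 128 126 129 127 126 130
129 126 112  94  85 111 123 101  83  78  78  79  76  81  77  77  79  76  77  76  77  77  75  76  75  79  78  90 107 101  89 112 127 126 126 128 128 127 128 127 127 126 128 128 130 128 130
130 125 114  99  85  92  96  85  78  82  79  80  80  79  80  79  78  81  78  80  78  81  80  81  80  78  82 107 129 113  88 113 126 128 126 128 127 129 127 128 129 129 129 129 130 
[... 3255 characters left out ...]
  96  93  92  94  91  94  96  93  85  68  57  56  55  55  54  54  69 108 126 132 131 134 133 132 133 133 135 134 135 133 132 133 131 133
149 131 136 133 131 131 129 131 129 128 127 128 126 128 128 126 128 127 126 128 126 120 107 101  99 101  95  97  94 102 119 132 131 133 132 131 132 132 131 132 132 132 132 133 132 134 133
150 126 136 134 134 135 134 134 135 132 135 131 135 129 132 134 131 131 136 130 135 133 132 130 132 131 130 129 127 127 131 131 131 132 132 131 131 133 133 132 133 133 131 133 131 132 134
151 125 133 133 133 129 131 132 132 133 130 134 130 131 130 132 131 134 132 133 133 133 135 134 136 136 136 136 133 134 132 133 131 133 134 133 134 134 131 133 132 132 132 133 134 132 131
```

```bash
python3 -c "
from plant import r
print(r.finish_job())"
```

```text
the job is handed in; nothing more can be done
None
```

I handed the job in at about 59 s with pots 2, 3 and 4 (pot 1 was absent) nested on the mat, the hood shut and the handle turned back and pushed in. The last camera reading showed the bar flush; no verdict came back. I viewed 16 pictures against the limit of 14, pot 4 slipped in the grip once and was regripped before nesting, and an opening finger briefly pressed on the blue bin (about 20 N on the wrist).

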